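Lay out bare brackets for spraying

TASK

Lay out the four bare metal parts on this spray bench, flat and let go. Put the link and the flange each on the wooden pad that shows its own outline, lying squarely on the outline (either way round); put the I-shaped and the Z-shaped bracket each in the middle of a round spray stand, on the one that has the black painted sample of the same shape lying just behind it (on the side away from the robot), turned any way.

Things in the scene. Friction and masses are not known exactly. Their poses are not given: they have to be found in the camera images.
- link_center (a point): bare aluminium link like a dog-bone: two round ends of 34 mm diameter, their centres 70 mm apart along x, joined by a straight bar 16 mm wide in y; 104 mm long, 20 mm high, about 0.12 kg. Loose, lies flat on the bench at first. Point: its centre, half-way up; z up. Grasp from above, the fingers closing along its y axis on the 16 mm bar.
- flange_center (a point): bare aluminium flange: round boss of 36 mm diameter and 26 mm high in the middle, between two round-ended ears along x (11.7 mm high, 22 mm wide); 86 mm long, about 0.12 kg. Loose, lies flat on the bench at first. Point: its centre, half-way up; z up. Grasp from above, the fingers closing along its y axis on the 36 mm boss.
- ibar_center (a point): bare aluminium I-shaped bracket: straight web 72 mm long in x and 18 mm wide in y, with a crossbar 18 mm by 50 mm (in y), centred, at each end; 20 mm high, about 0.12 kg. Loose, lies flat on the bench at first. Point: its centre, half-way up; z up. Grasp from above, the fingers closing along its y axis on the middle of the 18 mm web.
- zbar_center (a point): bare aluminium Z-shaped bracket: straight web 72 mm long in x and 18 mm wide in y, the +x end bent to +y and the -x end to -y (end bars 18 mm by 40 mm, reaching 31 mm from the web's middle line); 20 mm high, about 0.12 kg. Loose, lies flat on the bench at first. Point: its centre, half-way up; z up. Grasp from above, the fingers closing along its y axis on the middle of the 18 mm web.
- pad_link: fixed plywood pad 130 by 66 mm (x by y), top 8 mm above the bench, with the link's outline in black at its centre, long along the pad's x. Origin: centre of its underside, z up.
- pad_flange: fixed plywood pad 130 by 66 mm (x by y), top 8 mm above the bench, with the flange's outline in black at its centre, long along the pad's x. Origin: centre of its underside, z up.
- stand_1: fixed round grey spray stand, 124 mm diameter, flat top 22 mm above the bench; does not turn. Origin: centre of its underside, z up.
- stand_2: fixed round grey spray stand, the same as stand_1 (124 mm diameter, top 22 mm above the bench). Origin: centre of its underside, z up.
- sample_ibar: black painted sample of the I-shaped bracket, fixed on a white card 90 by 80 mm (23 mm high in all), lying behind one of the two stands, about 120 mm from that stand's centre on the side away from the robot (+x); over 160 mm from the other stand's. It marks that stand for the I-shaped bracket. Origin: centre of the card's underside.
- sample_zbar: black painted sample of the Z-shaped bracket, fixed on a white card 90 by 80 mm (23 mm high in all), lying behind the other stand, about 120 mm from its centre (+x side). It marks that stand for the Z-shaped bracket. Origin: centre of the card's underside.
There are look-alikes about, which are no part of the job. What is shaped like the part that bears flange_center but green is not meant. What is shaped like the part that bears link_center but blue is not meant.

How it is judged:
By the outcome, as a careful person would: the job done as asked, in the order asked, and still so for the second after the job is handed in, with the robot touching nothing.
It also fails if it takes over 115 s, if anything falls off the work surface, if the arm or the gripper's body presses on something with over 40 N, if the wrist force passes 120 N, or if a joint passes its speed limit or range.

ROBOT

A 6-joint arm with a two-finger parallel gripper is mounted at the origin on the work surface. World frame = base frame: x ahead of the robot, y to its left, z up, the work surface at z = 0. Lengths are in m, angles in rad, forces in N, time in s.
With the tool pointing down it reaches from about 0.35 to 0.85 m from the base axis. Payload 8.1 kg.
Tool frame: the origin (TCP) lies at the very end of the fingers, on their centre line; the grasp point (between the pads) lies bot.pinch_z behind it (bot.pinch_z is the distance from the TCP to the grasp point, in m); z points along the fingers, x is the direction in which the jaws open and shut, and the axes are right-handed (so a half turn about z gives the same grasp; the last joint's range is limited). The gripper opens to 93 mm and grips with 3 to 60 N. Pads are 15 mm wide; open, the fingers measure 128 mm over their backs; the gripper's body (75 mm by 188 mm) begins 65 mm behind the grasp point.
Start: joints at [-1.187, 0.13, 1.488, -0, 1.523, -0.085], TCP at [0.271, -0.535, 0.198] pointing down, gripper open.
Joint ranges: [-2.96, 2.96], [-0.89, 2.26], [0.02, 2.5], [-1.34, 4.48], [0, 2.73], [-2.66, 2.66]. Speed limits (rad/s): [2.39, 2.39, 2.79, 3.14, 3.14, 3.14].

INTERFACE

Orientations are given as a unit quaternion [x, y, z, w].
In Python, from plant import monitor, eyes, order, bot gives the robot as it stands.
- The arm moves only by the shell command python3 -m jog 'ROWS' [OPENING]. ROWS is JSON, one flat list of numbers, 6 for each row, row after row: the shift along the tool's x, y, z in cm, then the turn, a rotation vector about the tool's x, y, z in rad. In form: [x, y, z, wx, wy, wz, x, y, z, wx, wy, wz, ...]. A call has exactly 5 rows; each row is the pose to reach, as a shift and turn from the pose commanded when the call began, along the tool's axes at that moment; what a row does not reach only later rows make up. A row lasts 1/8 s, in which the tool goes at most 62.5 mm and 10.7 degrees, less where a joint would pass 70% of its speed; a pose out of reach is approached as far as the arm can. A call with a gripper value outside its range is refused whole. OPENING is the finger opening in cm, from 0 to 9.3, set as the call begins (- or left out, the last holds). The fingers move at their own pace and stop on an object; the grip force is fixed at half the most. Time passes only in rows, so rows that repeat a pose let the fingers close, or fill a call up. It gives the time, the measured TCP pose, the force and the opening at its end, in the units of the state.
- monitor.sense(): the state, without advancing time (a new reading comes with each control period).
- eyes.get_image(name): name is "scene" or "top"; returns a dict with "image" (480x640x3 uint8, blue, green, red), "intrinsics" (3x3 intrinsics, pixels), "cam_to_world" (4x4, takes a point from camera to world coordinates). Camera axes: x right, y down, z forward; pixel columns grow to the right and rows downward; lengths in m; the calibration is good to about 2 mm. A picture is of the moment at which its call begins. There is no depth.
- order.finish_job(): hands the job in, once; it reports no verdict.
The state is a dict: "time": time; "q": joint angles; "joint_vel": joint speeds; "joint_efforts": joint torques, N m; "eef_pos": TCP position; "tcp_rot": TCP orientation; "force": force on the tool from outside, world axes, zero at the start; "wrist_torque": the same for the moment, N m; "grip_width": opening from 0.0 (shut) to 1.0 (fully open).
Only numpy, scipy, OpenCV 4.12 (cv2) and the standard library are available. Lean on these libraries where they do the work, as an engineer would, in place of code of your own. Each camera call takes 0.05 s, during which the arm holds its last target.

## Working session

There is one attempt and no reset: what is moved stays moved. The work goes in short steps, Python scripts to look and compute and a shell command to move; the robot and the scene stay as the last step left them, time stands still between calls to the robot, and variables do not carry over. Pictures are saved under pics/ and viewed, and the job is handed in when it is done.

```bash
ls; mkdir -p pics
python3 - <<'E'
from plant import monitor, eyes, order, bot
import cv2,numpy as np
print(bot.pinch_z, monitor.sense())
for n in("scene","top"):
    r=eyes.get_image(n); cv2.imwrite(f"pics/{n}0.png",r["image"]); print(n,r["intrinsics"],np.round(r["cam_to_world"],4))
E
```

```text
pics
0.0188 {'time': 0.0, 'q': array([-1.18736681e+00,  1.31161409e-01,  1.48925692e+00,  2.58001799e-05,
        1.52295574e+00, -8.54054296e-02]), 'joint_vel': array([ 0.00053226, -0.00134679,  0.00057983,  0.00049146, -0.00030009,
        0.00109625]), 'joint_efforts': array([ 1.07108826e-03, -5.59840572e+01, -4.91758704e+01,  7.70091196e-02,
        3.50742869e-02, -1.06518846e-04]), 'eef_pos': array([ 0.270916  , -0.53470208,  0.19649959]), 'tcp_rot': array([ 8.52010852e-01, -5.23523366e-01, -7.08690916e-04, -5.39702120e-04]), 'force': array([-0.80796697, -0.03054178, -0.16888608]), 'wrist_torque': array([ 0.01557361,  0.01040408, -0.02155347]), 'grip_width': 1.0004950098610192}
scene [[599.78123471   0.         314.02767147]
 [  0.         599.78123471 240.15918352]
 [  0.           0.           1.        ]] [[-0.6913  0.5137 -0.5081  1.1432]
 [ 0.7225  0.4976 -0.48    0.6521]
 [ 0.0063 -0.699  -0.7151  0.8893]
 [ 0.      0.      0.      1.    ]]
top [[513.76477245   0.         323.29135734]
 [  0.         513.76477245 238.71580841]
 [  0.           0.           1.        ]] [[ 0.1608 -0.962   0.2205  0.2878]
 [-0.987  -0.1582  0.0296  0.0536]
 [ 0.0064 -0.2224 -0.9749  1.1581]
 [ 0.      0.      0.      1.    ]]
```

View pics/scene0.png

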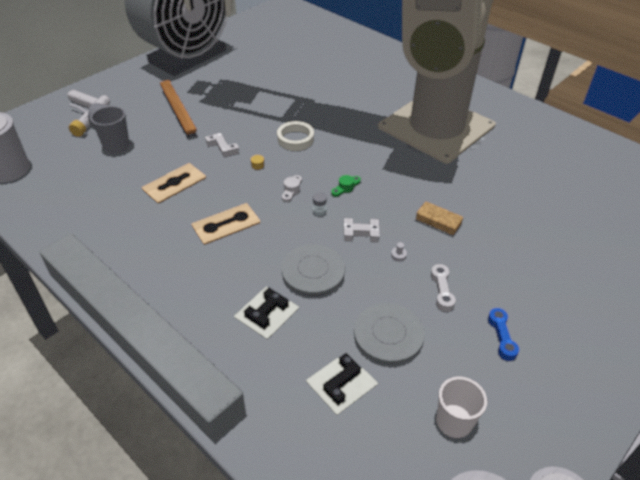

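View pics/top0.png

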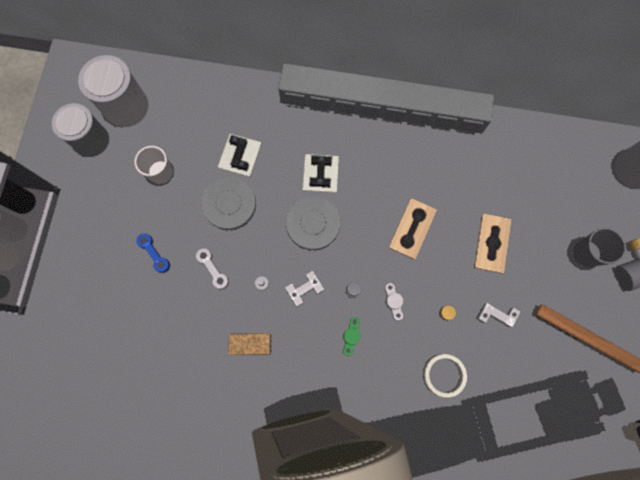

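The top view shows the link (212,269), ibar (305,288), flange (395,301) and zbar (498,315). The link pad is at (413,229) and the flange pad at (493,243). The Z sample is behind the stand at (229,202), and the I sample is behind the stand at (313,222). The blue link (152,253) and the green flange (352,336) are to be ignored.

```bash
cat > h.py <<'E'
import cv2,numpy as np
from scipy.optimize import minimize
from scipy import ndimage
def circ(cx,cy,r,n=40):
    a=np.linspace(0,2*np.pi,n,endpoint=False); return np.c_[cx+r*np.cos(a),cy+r*np.sin(a)]
def rect(x0,x1,y0,y1): return np.array([[x0,y0],[x1,y0],[x1,y1],[x0,y1]],float)
m=.001
# convex pieces: (poly, zlow, zhigh)
S={
'link':[(circ(-.035,0,.017),0,.02),(circ(.035,0,.017),0,.02),(rect(-.035,.035,-.008,.008),0,.02)],
'flange':[(circ(0,0,.018),0,.026),(circ(-.032,0,.011),0,.0117),(circ(.032,0,.011),0,.0117),(rect(-.032,.032,-.011,.011),0,.0117)],
'ibar':[(rect(-.036,.036,-.009,.009),0,.02),(rect(-.036-.009,-.036+.009,-.025,.025),0,.02),(rect(.036-.009,.036+.009,-.025,.025),0,.02)],
'ibar2':[(rect(-.036,.036,-.009,.009),0,.02),(rect(-.036,-.018,-.025,.025),0,.02),(rect(.018,.036,-.025,.025),0,.02)],
'zbar':[(rect(-.036,.036,-.009,.009),0,.02),(rect(.018,.036,-.009,.031),0,.02),(rect(-.036,-.018,-.031,.009),0,.02)],
'zbar2':[(rect(-.036,.036,-.009,.009),0,.02),(rect(.027,.045,-.009,.031),0,.02),(rect(-.045,-.027,-.031,.009),0,.02)],
'pad':[(rect(-.065,.065,-.033,.033),0,.008)],
'stand':[(circ(0,0,.062,80),0,.022)],
}
def proj(cam,P):
    T=np.linalg.inv(cam['cam_to_world']); c=P@T[:3,:3].T+T[:3,3]; u=c@cam['intrinsics'].T; return u[:,:2]/u[:,2:]
def unproj(cam,uv,z):
    K=cam['intrinsics'];T=cam['cam_to_world']; d=T[:3,:3]@np.linalg.solve(K,[uv[0],uv[1],1]); o=T[:3,3]; return o+d*(z-o[2])/d[2]
def render(cam,name,p,z0,box,ss=8):
    x0,y0,w,h=box; im=np.zeros((h*ss,w*ss),np.uint8); c,s=np.cos(p[2]),np.sin(p[2])
    for poly,a,b in S[name]:
        xy=poly@np.array([[c,s],[-s,c]])+p[:2]
        P=np.vstack([np.c_[xy,np.full(len(xy),z0+a)],np.c_[xy,np.full(len(xy),z0+b)]])
        q=(proj(cam,P)+.5-[x0,y0])*ss-.5
        hull=cv2.convexHull(q.astype(np.float32))
        cv2.fillConvexPoly(im,np.round(hull*16).astype(np.int32),255,cv2.LINE_8,4)
    return cv2.resize(im,(w,h),interpolation=cv2.INTER_AREA)/255.
def fit(cams,masks,boxes,name,p0,z0,ths=None):
    def cost(p): return sum(np.sum((render(c,name,p,z0,b)-k)**2) for c,k,b in zip(cams,masks,boxes))
    best=None
    for t in (ths if ths is not None else [p0[2]]):
        st=np.array([p0[0],p0[1],t]); sim=np.vstack([st,st+[.006,0,0],st+[0,.006,0],st+[0,0,.2]])
        r=minimize(cost,st,method='Nelder-Mead',options=dict(initial_simplex=sim,xatol=1e-4,fatol=1e-3,maxiter=250))
        if best is None or r.fun<best.fun: best=r
    return best.x,best.fun
E
python3 - <<'E'
import cv2,numpy as np
t=cv2.imread('pics/top0.png');s=cv2.imread('pics/scene0.png')
cs=[t[240:300,185:245],t[260:320,275:335],t[275:335,365:425],t[285:345,470:530]]
ss=[s[255:315,415:475],s[200:260,330:390],s[160:220,262:322],s[115:175,195:255]]
f=lambda c:cv2.resize(c,(200,200),interpolation=cv2.INTER_NEAREST)
cv2.imwrite('pics/crops.png',np.vstack([np.hstack(list(map(f,cs))),np.hstack(list(map(f,ss)))]))
E
```

```text
(no output)
```

View pics/crops.png

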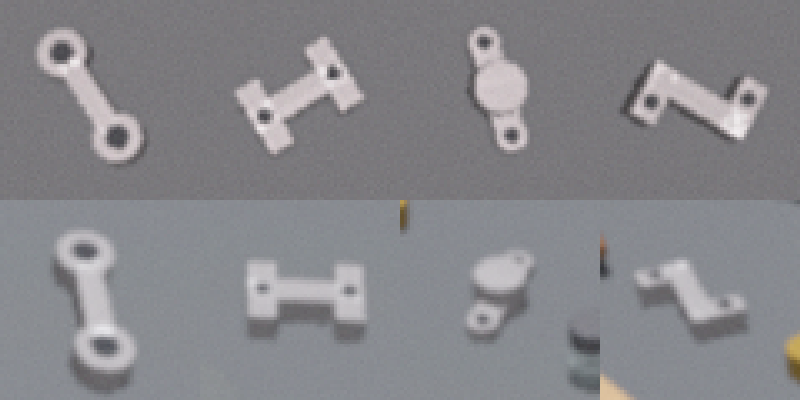

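```bash
cat >> h.py <<'E'
for k in ('link','flange','ibar','ibar2','zbar','zbar2'): # bright top faces only
    S[k+'_t']=[(p,b-.0005,b) for p,a,b in S[k]]
S['pad_t']=[(rect(-.065,.065,-.033,.033),.0075,.008)]
S['stand_t']=[(circ(0,0,.062,80),.0215,.022)]
def softmask(img,box):
    x0,y0,w,h=box; g=img[y0:y0+h,x0:x0+w].min(2).astype(float)
    bg=np.median(g); hi=np.percentile(g[g>bg+45],60); mk=np.clip((g-bg-10)/(hi-bg-10),0,1)
    b=(mk>.5).astype(np.uint8); n,l=cv2.connectedComponents(b)
    # keep the biggest component
    if n>1:
        k=1+np.argmax([np.sum(l==i) for i in range(1,n)]); keep=cv2.dilate((l==k).astype(np.uint8),np.ones((3,3)))
        mk=mk*keep
        fill=ndimage.binary_fill_holes(l==k); inner=fill&~(l==k); mk[inner]=1
        mk[cv2.dilate(inner.astype(np.uint8),np.ones((3,3)))>0]=1
    return mk
E
cat > meas.py <<'E'
import pickle
from h import *
from plant import eyes
cams={n:eyes.get_image(n) for n in('top','scene')}
pickle.dump(cams,open('cams0.pkl','wb'))
tops={'link':(212,269),'ibar':(305,288),'ibar2':(305,288),'flange':(395,301),'zbar':(498,315),'zbar2':(498,315)}
for k,uv in tops.items():
    z=S[k][0][2]; p=unproj(cams['top'],uv,z)[:2]
    for use in (['top'],['scene'],['top','scene']):
        C=[cams[n] for n in use];B=[]
        for c in C:
            q=proj(c,np.array([[p[0],p[1],.015]]))[0].round().astype(int); B.append((q[0]-27,q[1]-27,54,54))
        M=[softmask(c['image'],b) for c,b in zip(C,B)]
        x,f=fit(C,M,B,k+'_t',p,0,np.arange(0,np.pi,np.pi/6)); print(k,use,np.round(x,4),round(f,1))
E
python3 meas.py
```

```text
link ['top'] [0.4385 0.3255 0.7718] 20.5
link ['scene'] [0.4385 0.3239 0.7751] 22.5
link ['top', 'scene'] [0.4386 0.3247 0.7717] 52.0
ibar ['top'] [0.4311 0.108  2.2857] 255.7
ibar ['scene'] [0.4272 0.1125 2.2658] 197.4
ibar ['top', 'scene'] [ 0.4309  0.1077 -0.8686] 454.8
ibar2 ['top'] [0.4279 0.1122 2.2894] 14.7
ibar2 ['scene'] [ 0.4284  0.111  -0.8296] 17.6
ibar2 ['top', 'scene'] [ 0.4281  0.1117 -0.8603] 37.5
flange ['top'] [ 0.4322 -0.0902  0.4237] 30.1
flange ['scene'] [ 0.431  -0.0913  0.4544] 128.7
flange ['top', 'scene'] [ 0.432  -0.0903  0.4347] 162.7
zbar ['top'] [ 0.4391 -0.3225  1.1723] 15.8
zbar ['scene'] [ 0.4398 -0.3229  1.1322] 65.1
zbar ['top', 'scene'] [ 0.4392 -0.3226  1.1648] 83.0
zbar2 ['top'] [ 0.4377 -0.3293  1.242 ] 191.8
zbar2 ['scene'] [ 0.4374 -0.3297  1.1747] 101.2
zbar2 ['top', 'scene'] [ 0.4377 -0.3294  1.2283] 295.4
```

```bash
cat > meas2.py <<'E'
import pickle
from h import *
cams=pickle.load(open('cams0.pkl','rb'))
def run(k,uv,z,maskf,R,ths):
    p=unproj(cams['top'],uv,z)[:2]
    for use in (['top'],['scene'],['top','scene']):
        C=[cams[n] for n in use];B=[]
        for c in C:
            q=proj(c,np.array([[p[0],p[1],z]]))[0].round().astype(int); B.append((q[0]-R,q[1]-R,2*R,2*R))
        M=[maskf(c['image'],b) for c,b in zip(C,B)]
        x,f=fit(C,M,B,k,p,0,ths); print(k,uv,use,np.round(x,4),round(f,1))
    return M
def wood(img,b):
    x0,y0,w,h=b; c=img[y0:y0+h,x0:x0+w].astype(float); d=c[...,2]-c[...,0]
    mk=np.clip((d-0)/(np.percentile(d[d>30],50)),0,1); bb=mk>.5
    l,n=ndimage.label(bb); k=1+np.argmax(np.bincount(l.ravel())[1:]); f=ndimage.binary_fill_holes(l==k)
    mk=mk*ndimage.binary_dilation(f); mk[ndimage.binary_erosion(f)]=1; return mk
out=[]
for uv in((413,229),(493,243)): out+=run('pad_t',uv,.008,wood,38,np.arange(0,np.pi,np.pi/6))
def black(img,b):
    x0,y0,w,h=b; g=img[y0:y0+h,x0:x0+w].max(2).astype(float); bb=g<90; l,n=ndimage.label(bb)
    k=l[h//2-2:h//2+3,w//2-2:w//2+3].max(); bb=ndimage.binary_dilation(l==k)
    return np.clip((160-g)/120,0,1)*bb
S['link_o']=[(p,.0079,.008) for p,a,b in S['link']]
S['flange_o']=[(p,.0079,.008) for p,a,b in S['flange']]
out+=run('link_o',(413,229),.008,black,30,np.arange(0,np.pi,np.pi/6))
out+=run('flange_o',(493,243),.008,black,30,np.arange(0,np.pi,np.pi/6))
cv2.imwrite('pics/m.png',np.hstack([cv2.resize((m*255).astype(np.uint8),(190,190)) for m in out[:4]]))
t=cams['top']['image'][160:260,190:350];s=cams['scene']['image'][235:375,270:430]
f=lambda c:cv2.convertScaleAbs(cv2.resize(c,None,fx=3.5,fy=3.5),alpha=2.2,beta=-100)
cv2.imwrite('pics/st.png',f(t)); cv2.imwrite('pics/st2.png',f(s))
E
python3 meas2.py
```

```text
pad_t (413, 229) ['top'] [ 0.6068 -0.1111 -0.2741] 6.5
pad_t (413, 229) ['scene'] [ 0.6092 -0.1097 -0.2729] 32.2
pad_t (413, 229) ['top', 'scene'] [ 0.6079 -0.1107 -0.2759] 62.0
pad_t (493, 243) ['top'] [ 0.602  -0.2973 -0.0513] 7.2
pad_t (493, 243) ['scene'] [ 0.6044 -0.2953 -0.0504] 30.7
pad_t (493, 243) ['top', 'scene'] [ 0.6029 -0.2968 -0.0466] 61.3
link_o (413, 229) ['top'] [ 0.6071 -0.1111  2.8602] 39.5
link_o (413, 229) ['scene'] [ 0.6073 -0.1128  2.8861] 72.3
link_o (413, 229) ['top', 'scene'] [ 0.6071 -0.1116 -0.2742] 114.7
flange_o (493, 243) ['top'] [ 0.6023 -0.2978 -0.0604] 36.9
flange_o (493, 243) ['scene'] [ 0.6033 -0.2992 -0.0789] 58.3
flange_o (493, 243) ['top', 'scene'] [ 0.6023 -0.298   3.0769] 95.9
```

View pics/st.png

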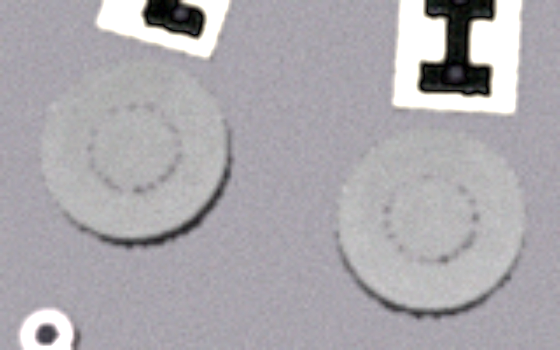

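View pics/m.png

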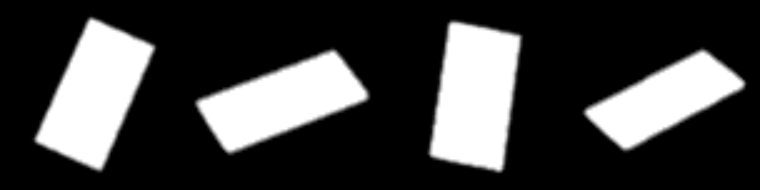

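Zoomed, the left (Z) stand's top disc is centred at about (135,149) in the crop and the right (I) stand's at about (431,218). The pad masks are clean. Next I compute the stand centres and write a goal helper.

```bash
cat > st.py <<'E'
import pickle
from h import *
cams=pickle.load(open('cams0.pkl','rb'))
g=lambda x,y:(190+(x+.5)/3.5-.5,160+(y+.5)/3.5-.5)
for n,(x,y) in {'Z':(135,149.5),'I':(431.5,218.5)}.items():
    p=unproj(cams['top'],g(x,y),.022); print(n,p.round(4))
    cs=cams['scene']; im=cs['image'].copy()
    print(proj(cs,p[None]))
    for cam in cams.values():
        q=proj(cam,np.c_[p[:2]+circ(0,0,.062,60),np.full(60,.022)]); 
        for u in q: cv2.circle(cam['image'],tuple(np.round(u*16).astype(int)),8,(0,0,255),-1,cv2.LINE_AA,4)
t=cams['top']['image'][160:260,190:350];s=cams['scene']['image'][235:375,270:430]
cv2.imwrite('pics/st3.png',np.hstack([cv2.resize(t,(480,300)),cv2.resize(s,(320,300))]))
E
python3 st.py
cat > go.py <<'E'
import sys,numpy as np
from scipy.spatial.transform import Rotation as R
from plant import monitor
x,y,z,phi=map(float,sys.argv[1:5]); s=monitor.sense(); Rc=R.from_quat(s['tcp_rot']); p=s['eef_pos']
c,n=np.cos(phi),np.sin(phi); Rg=R.from_matrix(np.array([[c,n,0],[n,-c,0],[0,0,-1.]]))
M=Rc.as_matrix(); print('t',round(s['time'],2),'p',p.round(4),'phi',round(np.arctan2(M[1,0],M[0,0]),3),'g',round(s['grip_width'],3),'F',s['force'].round(1),'q',s['q'].round(2))
print('shift cm',np.round(Rc.inv().apply(np.array([x,y,z])-p)*100,2),'rot',np.round((Rc.inv()*Rg).as_rotvec(),3))
E
python3 go.py .45 -.05 .2 -.8
```

```text
Z [0.594  0.3178 0.022 ]
[[389.14309648 329.47079683]]
I [0.5795 0.1177 0.022 ]
[[313.07103114 266.30415024]]
t 0.2 p [ 0.271  -0.5349  0.1969] phi -1.102 g 0.999 F [ 0.3 -1.   1. ] q [-1.19  0.13  1.49  0.    1.52 -0.09]
shift cm [-35.17 -37.88  -0.27] rot [-0.     0.001 -0.302]
```

View pics/st3.png

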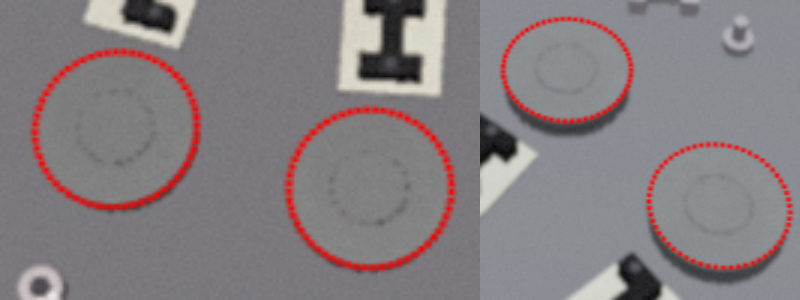

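The red rings sit on the stand rims in both views, so the stand centres are good. I start moving now.

```bash
python3 -m jog '[-7,-7.6,0,0,0,-0.06,-14,-15.2,0,0,0,-0.12,-21,-22.8,0,0,0,-0.18,-28,-30.3,0,0,0,-0.24,-35.2,-37.9,0,0,0,-0.3]' 9
python3 go.py .4385 .325 .1 -.799
```

```text
time: 0.82
eef_pos: [0.3802, -0.2404, 0.1975]
tcp_rot: [0.921, -0.39, 0.0, -0.0]
force: [1.2, 0.4, 0.9]
grip_width: 0.968
t 0.82 p [ 0.3802 -0.2404  0.1975] phi -0.8 g 0.968 F [1.2 0.4 0.9] q [-0.68 -0.29  1.88  0.    1.54  0.12]
shift cm [-36.52 -43.56   9.75] rot [-0.    -0.    -0.001]
```

```bash
python3 -m jog '[-4,-4.8,0,0,0,0,-8,-9.6,0,0,0,0,-12,-14.3,0,0,0,0,-16,-19,0,0,0,0,-20,-23.8,0,0,0,0]'
python3 go.py .4385 .325 .1 -.799
```

```text
time: 1.45
eef_pos: [0.4118, 0.0689, 0.1978]
tcp_rot: [0.921, -0.39, 0.001, -0.0]
force: [1.4, 0.2, 0.2]
grip_width: 0.965
t 1.45 p [0.4118 0.0689 0.1978] phi -0.802 g 0.965 F [1.4 0.2 0.2] q [ 0.04 -0.39  1.96 -0.    1.57  0.85]
shift cm [-16.56 -19.72   9.78] rot [-0.001 -0.001 -0.003]
```

```bash
python3 -m jog '[-4,-4.8,2,0,0,0,-8,-9.6,4,0,0,0,-12,-14.3,7,0,0,0,-16.5,-19.7,9.8,0,0,0,-16.5,-19.7,9.8,0,0,0]'
python3 -m jog '[0,0,0,0,0,0,0,0,0,0,0,0,0,0,0,0,0,0,0,0,0,0,0,0,0,0,0,0,0,0]'
python3 go.py .4385 .325 .004 -.799
```

```text
time: 2.08
eef_pos: [0.4373, 0.3248, 0.0973]
tcp_rot: [0.921, -0.389, -0.001, 0.001]
force: [0.2, -0.3, -0.0]
grip_width: 0.967
time: 2.7
eef_pos: [0.4391, 0.3221, 0.1]
tcp_rot: [0.921, -0.391, 0.0, -0.0]
force: [0.4, 0.5, 0.2]
grip_width: 0.967
t 2.7 p [0.4391 0.3221 0.1   ] phi -0.803 g 0.967 F [0.4 0.5 0.2] q [ 0.54  0.05  1.76 -0.    1.34  1.34]
shift cm [-0.25 -0.15  9.6 ] rot [-0.001 -0.    -0.004]
```

```bash
python3 -m jog '[-0.2,-0.1,3,0,0,-0.004,-0.25,-0.15,6,0,0,-0.004,-0.25,-0.15,8,0,0,-0.004,-0.25,-0.15,9,0,0,-0.004,-0.25,-0.15,9.6,0,0,-0.004]'
python3 -m jog '[0,0,0,0,0,0,0,0,0,0,0,0,0,0,0,0,0,0,0,0,0,0,0,0,0,0,0,0,0,0]'
python3 go.py .4385 .325 .004 -.799
python3 - <<'E'
from plant import eyes; import cv2,numpy as np
t=eyes.get_image('top')['image'];s=eyes.get_image('scene')['image']
cv2.imwrite('pics/g1.png',np.hstack([cv2.resize(t[220:320,160:260],(400,400)),cv2.resize(s[225:345,385:505],(400,400))]))
E
```

```text
time: 3.32
eef_pos: [0.4383, 0.3253, 0.0035]
tcp_rot: [0.921, -0.389, 0.0, -0.0]
force: [0.7, -0.3, 0.6]
grip_width: 0.966
time: 3.95
eef_pos: [0.4382, 0.3254, 0.0037]
tcp_rot: [0.921, -0.388, 0.0, -0.0]
force: [0.7, 0.4, -0.9]
grip_width: 0.97
t 3.95 p [0.4382 0.3254 0.0037] phi -0.798 g 0.97 F [ 0.7  0.4 -0.9] q [0.54 0.17 1.82 0.   1.16 1.34]
shift cm [ 0.05  0.   -0.03] rot [-0.    -0.     0.001]
```

View pics/g1.png

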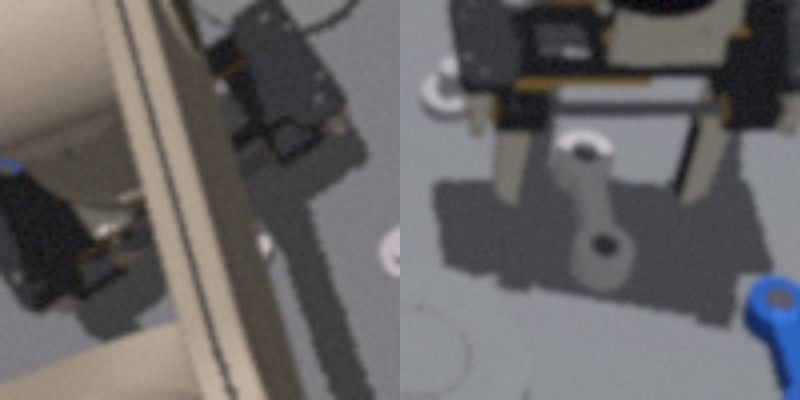

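The link lies between the fingers, with its bar aligned. I close the gripper.

```bash
python3 -m jog '[0,0,0,0,0,0,0,0,0,0,0,0,0,0,0,0,0,0,0,0,0,0,0,0,0,0,0,0,0,0]' 0.5
python3 -m jog '[0,0,0,0,0,0,0,0,0,0,0,0,0,0,0,0,0,0,0,0,0,0,0,0,0,0,0,0,0,0]'
python3 -m jog '[0,0,-1,0,0,0,0,0,-3,0,0,0,0,0,-6,0,0,0,0,0,-10,0,0,0,0,0,-10,0,0,0]'
python3 go.py .607 -.111 .1 -1.845
```

```text
time: 4.68
eef_pos: [0.4381, 0.3253, 0.0035]
tcp_rot: [0.921, -0.388, -0.0, 0.0]
force: [0.6, -0.8, -0.3]
grip_width: 0.477
time: 5.3
eef_pos: [0.4381, 0.3253, 0.0036]
tcp_rot: [0.921, -0.388, 0.0, -0.0]
force: [0.3, 0.8, -0.0]
grip_width: 0.054
time: 5.92
eef_pos: [0.4409, 0.327, 0.1086]
tcp_rot: [0.921, -0.388, 0.002, -0.003]
force: [-0.3, -0.3, -0.2]
grip_width: 0.057
t 5.92 p [0.4409 0.327  0.1086] phi -0.798 g 0.057 F [-0.3 -0.3 -0.2] q [0.54 0.04 1.74 0.   1.34 1.34]
shift cm [42.95 18.7   0.79] rot [-0.008  0.002  1.047]
```

The opening of 5 mm means the grasp missed. I look again.

Run:
```python
from plant import eyes; import cv2,numpy as np
t=eyes.get_image('top')['image'];s=eyes.get_image('scene')['image']
cv2.imwrite('pics/g2.png',np.hstack([cv2.resize(t[200:340,140:280],(400,400)),cv2.resize(s[185:345,365:525],(400,400))]))
```

```text
(no output)
```

View pics/g2.png

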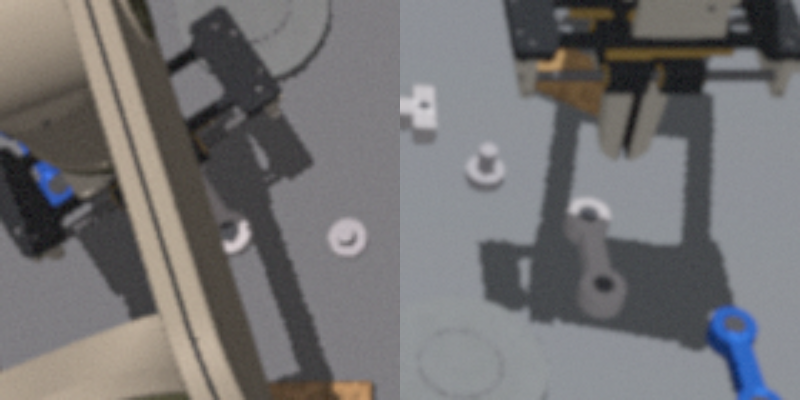

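Run:
```python
from h import *
from plant import monitor,eyes
c=eyes.get_image('scene'); p=monitor.sense()['eef_pos']; print(p,monitor.sense()['grip_width'])
for dz in(0,.01,.02,.0188): print(dz,proj(c,(p+[0,0,dz])[None]))
im=c['image'].copy(); u=proj(c,p[None])[0]
im=cv2.resize(im[205:285,415:495],(640,640),interpolation=cv2.INTER_CUBIC); cv2.circle(im,tuple(((u-[415,205]+.5)*8).astype(int)),4,(0,0,255),-1)
cv2.imwrite('pics/g3.png',im[:600])
```

```text
[0.43785606 0.32512925 0.10324242] 0.05398811885130723
0 [[451.21872482 253.7427413 ]]
0.01 [[452.1704521 249.9167473]]
0.02 [[453.13498284 246.03928273]]
0.0188 [[453.01855459 246.50733046]]
```

View pics/g3.png

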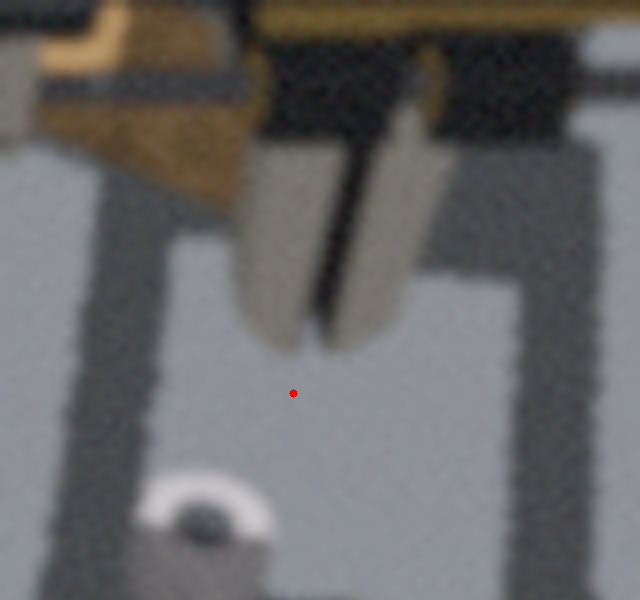

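The fingertips appear at about px (454,248), while the reported TCP projects to (451,254). That suggests they ride about 15 mm higher than reported. I check by touching free bench gently with the fingers closed.

```bash
python3 go.py .37 .37 .05 -.799;  python3 go.py .37 .37 .008 -.799; tail -c 300 /dev/null
python3 - <<'E'
from h import *
from plant import eyes
c=eyes.get_image('scene')
print(proj(c,np.array([[.4382,.3254,.0037],[.4385,.325,.02]])))
E
```

```text
t 6.08 p [0.4379 0.3251 0.1032] phi -0.798 g 0.054 F [-0.5  0.3 -0.7] q [ 0.54  0.05  1.75 -0.    1.34  1.34]
shift cm [-7.95  1.72  5.33] rot [0.    0.    0.001]
t 6.08 p [0.4379 0.3251 0.1032] phi -0.798 g 0.054 F [-0.5  0.3 -0.7] q [ 0.54  0.05  1.75 -0.    1.34  1.34]
shift cm [-7.95  1.72  9.53] rot [0.    0.    0.001]
[[442.40315198 289.40591935]
 [443.50704425 283.87421815]]
```

```bash
python3 -m jog '[-3,0.8,0,0,0,0,-8,1.7,2,0,0,0,-8,1.7,6,0,0,0,-8,1.7,8.5,0,0,0,-8,1.7,9.5,0,0,0]'
python3 -m jog '[0,0,0.2,0,0,0,0,0,0.3,0,0,0,0,0,0.4,0,0,0,0,0,0.5,0,0,0,0,0,0.5,0,0,0]'
python3 -m jog '[0,0,0.1,0,0,0,0,0,0.2,0,0,0,0,0,0.3,0,0,0,0,0,0.4,0,0,0,0,0,0.4,0,0,0]'
python3 go.py .37 .37 .05 -.799
python3 - <<'E'
from h import *
from plant import monitor,eyes
c=eyes.get_image('scene'); p=monitor.sense()['eef_pos']
u=proj(c,p[None])[0];v=np.round(u).astype(int);print(u)
im=cv2.resize(c['image'][v[1]-50:v[1]+30,v[0]-40:v[0]+40],(600,600),interpolation=cv2.INTER_CUBIC); cv2.circle(im,tuple(((u-v+[40,50]+.5)*7.5).astype(int)),4,(0,0,255),-1)
cv2.imwrite('pics/g4.png',im)
E
```

```text
time: 6.75
eef_pos: [0.3679, 0.3692, 0.0055]
tcp_rot: [0.922, -0.388, -0.001, 0.002]
force: [-0.0, -0.0, 0.1]
grip_width: 0.052
time: 7.38
eef_pos: [0.3702, 0.3708, 0.0038]
tcp_rot: [0.921, -0.389, 0.0, -0.0]
force: [0.7, 0.1, -0.2]
grip_width: 0.052
time: 8.0
eef_pos: [0.37, 0.3707, -0.0006]
tcp_rot: [0.921, -0.388, -0.0, 0.0]
force: [0.8, -0.2, 0.6]
grip_width: 0.055
t 8.0 p [ 0.37    0.3707 -0.0006] phi -0.798 g 0.055 F [ 0.8 -0.2  0.6] q [0.69 0.12 1.88 0.   1.14 1.49]
shift cm [ 0.04  0.05 -5.06] rot [0.    0.    0.001]
[481.75714497 283.82681032]
```

View pics/g4.png

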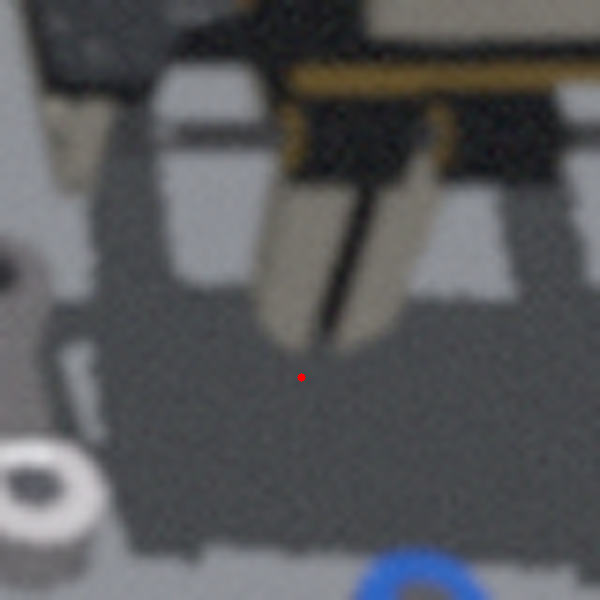

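There is no contact at a reported z of -0.6 mm, so z is biased. I continue down in small steps.

```bash
python3 -m jog '[0,0,0.1,0,0,0,0,0,0.2,0,0,0,0,0,0.3,0,0,0,0,0,0.3,0,0,0,0,0,0.3,0,0,0]'
python3 -m jog '[0,0,0.1,0,0,0,0,0,0.2,0,0,0,0,0,0.3,0,0,0,0,0,0.3,0,0,0,0,0,0.3,0,0,0]'
```

```text
time: 8.68
eef_pos: [0.3701, 0.3707, -0.0035]
tcp_rot: [0.921, -0.388, -0.0, 0.0]
force: [-0.5, 0.0, 1.3]
grip_width: 0.052
time: 9.3
eef_pos: [0.3701, 0.3707, -0.0065]
tcp_rot: [0.921, -0.388, 0.0, 0.0]
force: [-0.6, -0.5, 0.5]
grip_width: 0.052
```

```bash
python3 -m jog '[0,0,0.1,0,0,0,0,0,0.2,0,0,0,0,0,0.2,0,0,0,0,0,0.2,0,0,0,0,0,0.2,0,0,0]'
python3 -m jog '[0,0,0.1,0,0,0,0,0,0.2,0,0,0,0,0,0.2,0,0,0,0,0,0.2,0,0,0,0,0,0.2,0,0,0]'
```

```text
time: 9.93
eef_pos: [0.3701, 0.3707, -0.0085]
tcp_rot: [0.921, -0.388, -0.0, -0.0]
force: [0.1, 0.7, -0.2]
grip_width: 0.053
time: 10.55
eef_pos: [0.3701, 0.3707, -0.0104]
tcp_rot: [0.921, -0.388, -0.0, -0.0]
force: [-0.6, 0.1, 0.0]
grip_width: 0.052
```

```bash
python3 -m jog '[0,0,0.1,0,0,0,0,0,0.1,0,0,0,0,0,0.2,0,0,0,0,0,0.2,0,0,0,0,0,0.2,0,0,0]'
```

```text
time: 11.18
eef_pos: [0.3701, 0.3707, -0.0125]
tcp_rot: [0.921, -0.388, 0.0, -0.0]
force: [-0.6, 0.2, -0.3]
grip_width: 0.053
```

Run:
```python
from h import *
from plant import monitor,eyes
c=eyes.get_image('scene'); p=monitor.sense()['eef_pos']
u=proj(c,p[None])[0];v=np.round(u).astype(int);print(p,u,monitor.sense()['force'])
im=cv2.resize(c['image'][v[1]-50:v[1]+30,v[0]-40:v[0]+40],(600,600),interpolation=cv2.INTER_CUBIC); cv2.circle(im,tuple(((u-v+[40,50]+.5)*7.5).astype(int)),4,(0,0,255),-1)
cv2.imwrite('pics/g5.png',im)
```

```text
[ 0.37012328  0.37070907 -0.01246552] [480.49106456 287.80376023] [0.32559041 0.15789929 0.23683256]
```

View pics/g5.png

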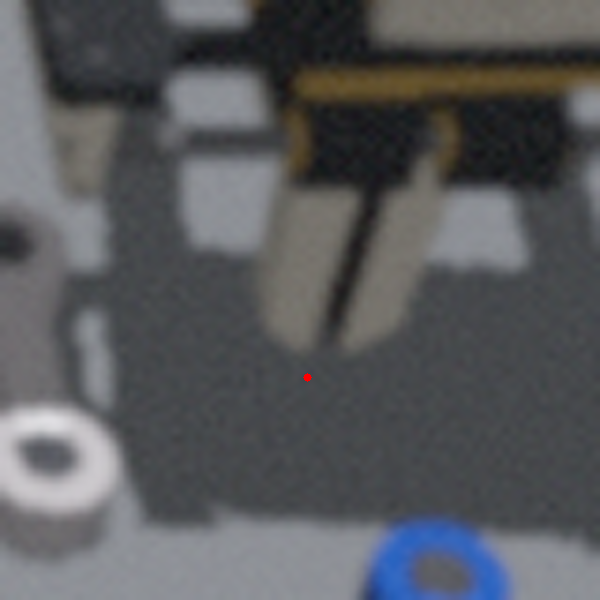

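```bash
python3 -m jog '[0,0,0.1,0,0,0,0,0,0.15,0,0,0,0,0,0.15,0,0,0,0,0,0.15,0,0,0,0,0,0.15,0,0,0]'
python3 -m jog '[0,0,0.1,0,0,0,0,0,0.15,0,0,0,0,0,0.15,0,0,0,0,0,0.15,0,0,0,0,0,0.15,0,0,0]'
```

```text
time: 11.85
eef_pos: [0.3701, 0.3707, -0.0139]
tcp_rot: [0.921, -0.388, -0.0, -0.0]
force: [-1.2, 0.1, 0.0]
grip_width: 0.056
time: 12.48
eef_pos: [0.3701, 0.3707, -0.0154]
tcp_rot: [0.921, -0.388, 0.0, -0.0]
force: [0.5, -0.7, 0.9]
grip_width: 0.052
```

```bash
python3 -m jog '[0,0,0.1,0,0,0,0,0,0.15,0,0,0,0,0,0.15,0,0,0,0,0,0.15,0,0,0,0,0,0.15,0,0,0]'
python3 -m jog '[0,0,0.1,0,0,0,0,0,0.15,0,0,0,0,0,0.15,0,0,0,0,0,0.15,0,0,0,0,0,0.15,0,0,0]'
```

```text
time: 13.1
eef_pos: [0.3701, 0.3707, -0.0169]
tcp_rot: [0.921, -0.388, 0.0, -0.0]
force: [-0.5, 0.4, 0.1]
grip_width: 0.058
time: 13.72
eef_pos: [0.3701, 0.3707, -0.0184]
tcp_rot: [0.921, -0.388, -0.0, -0.0]
force: [-0.3, -0.2, -0.2]
grip_width: 0.058
```

```bash
python3 -m jog '[0,0,0.1,0,0,0,0,0,0.1,0,0,0,0,0,0.1,0,0,0,0,0,0.1,0,0,0,0,0,0.1,0,0,0]'
python3 -m jog '[0,0,0.1,0,0,0,0,0,0.1,0,0,0,0,0,0.1,0,0,0,0,0,0.1,0,0,0,0,0,0.1,0,0,0]'
python3 - <<'E'
from h import *
from plant import monitor,eyes
c=eyes.get_image('scene'); p=monitor.sense()['eef_pos']
u=proj(c,p[None])[0];v=np.round(u).astype(int);print(p,u,monitor.sense()['force'])
im=cv2.resize(c['image'][v[1]-50:v[1]+30,v[0]-40:v[0]+40],(600,600),interpolation=cv2.INTER_CUBIC); cv2.circle(im,tuple(((u-v+[40,50]+.5)*7.5).astype(int)),4,(0,0,255),-1)
im=cv2.convertScaleAbs(im,alpha=1.8,beta=-40)
cv2.imwrite('pics/g6.png',im)
E
```

```text
time: 14.35
eef_pos: [0.3701, 0.3707, -0.0194]
tcp_rot: [0.921, -0.388, 0.0, -0.0]
force: [0.5, -0.3, 0.1]
grip_width: 0.054
time: 14.98
eef_pos: [0.3701, 0.3707, -0.0204]
tcp_rot: [0.921, -0.388, -0.0, -0.0]
force: [0.3, 0.0, -0.4]
grip_width: 0.06
[ 0.37013545  0.37073222 -0.02042302] [479.66852173 290.41424935] [0.50958947 0.262928   0.56354024]
```

View pics/g6.png

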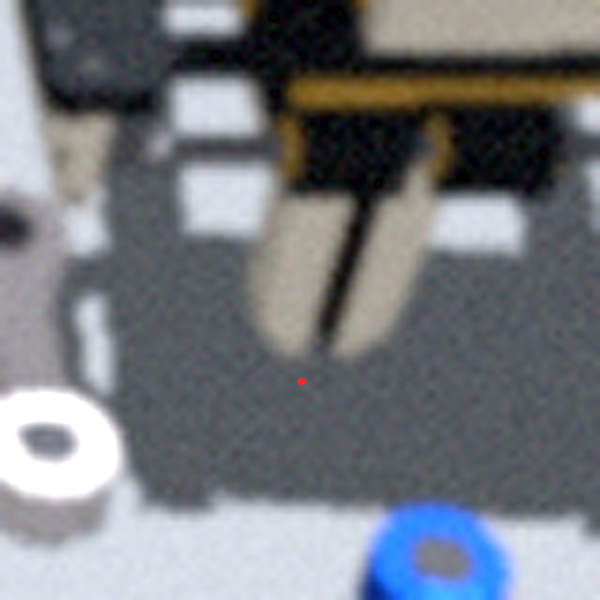

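```bash
python3 -m jog '[0,0,0.1,0,0,0,0,0,0.1,0,0,0,0,0,0.1,0,0,0,0,0,0.1,0,0,0,0,0,0.1,0,0,0]'
python3 -m jog '[0,0,0.1,0,0,0,0,0,0.1,0,0,0,0,0,0.1,0,0,0,0,0,0.1,0,0,0,0,0,0.1,0,0,0]'
python3 -m jog '[0,0,0.1,0,0,0,0,0,0.1,0,0,0,0,0,0.1,0,0,0,0,0,0.1,0,0,0,0,0,0.1,0,0,0]'
```

```text
time: 15.65
eef_pos: [0.3703, 0.3709, -0.0208]
tcp_rot: [0.921, -0.388, 0.0, -0.0]
force: [-2.3, -1.8, 6.9]
grip_width: 0.057
time: 16.27
eef_pos: [0.3703, 0.3709, -0.0208]
tcp_rot: [0.921, -0.388, 0.0, 0.0]
force: [-7.2, -4.1, 18.1]
grip_width: 0.051
time: 16.9
eef_pos: [0.3703, 0.3709, -0.0209]
tcp_rot: [0.921, -0.388, 0.0, 0.0]
force: [-11.0, -9.3, 27.6]
grip_width: 0.053
```

Contact comes at a reported z of -20.8 mm, so true z is about reported + 21 mm, and x/y look right. I return to the link with the corrected height.

```bash
python3 -m jog '[0,0,-3,0,0,0,0,0,-6,0,0,0,0,0,-8,0,0,0,0,0,-8,0,0,0,0,0,-8,0,0,0]' 6
python3 go.py .4385 .325 .05 -.799
```

```text
time: 17.52
eef_pos: [0.3696, 0.3703, 0.0555]
tcp_rot: [0.921, -0.388, -0.0, 0.001]
force: [-0.2, -0.3, -0.0]
grip_width: 0.541
t 17.52 p [0.3696 0.3703 0.0555] phi -0.798 g 0.541 F [-0.2 -0.3 -0. ] q [0.69 0.04 1.85 0.   1.25 1.49]
shift cm [ 8.05 -1.77  0.55] rot [0.001 0.    0.001]
```

```bash
python3 -m jog '[4,-0.9,0,0,0,0,8,-1.75,0,0,0,0,8,-1.75,2,0,0,0,8,-1.75,4,0,0,0,8,-1.75,4,0,0,0]'
python3 go.py .4385 .325 -.0175 -.799
```

```text
time: 18.15
eef_pos: [0.436, 0.324, 0.0132]
tcp_rot: [0.921, -0.389, -0.002, 0.003]
force: [-1.4, 0.8, 0.2]
grip_width: 0.643
t 18.15 p [0.436  0.324  0.0132] phi -0.798 g 0.643 F [-1.4  0.8  0.2] q [ 0.54  0.15  1.81 -0.    1.18  1.34]
shift cm [ 0.11 -0.27  3.06] rot [0.006 0.001 0.001]
```

```bash
python3 -m jog '[0,0,1,0,0,0,0,0,2,0,0,0,0,0,3,0,0,0,0,0,3.2,0,0,0,0,0,3.2,0,0,0]'
python3 go.py .4385 .325 -.0175 -.799
python3 -m jog '[0,0,0,0,0,0,0,0,0,0,0,0,0,0,0,0,0,0,0,0,0,0,0,0,0,0,0,0,0,0]' 0.5
```

```text
time: 18.77
eef_pos: [0.4384, 0.3256, -0.0156]
tcp_rot: [0.921, -0.388, -0.0, 0.0]
force: [-0.1, 0.2, 0.2]
grip_width: 0.647
t 18.77 p [ 0.4384  0.3256 -0.0156] phi -0.798 g 0.647 F [-0.1  0.2  0.2] q [0.54 0.2  1.82 0.   1.12 1.34]
shift cm [0.05 0.04 0.19] rot [0.    0.    0.001]
time: 19.4
eef_pos: [0.4385, 0.3257, -0.0154]
tcp_rot: [0.921, -0.388, 0.0, -0.0]
force: [0.3, -0.5, -0.1]
grip_width: 0.169
```

It has gripped (15.7 mm). I lift and carry.

```bash
python3 -m jog '[0,0,-1,0,0,0,0,0,-4,0,0,0,0,0,-8,0,0,0,0,0,-9,0,0,0,0,0,-9,0,0,0]'
python3 go.py .607 -.111 .075 -1.845
```

```text
time: 20.02
eef_pos: [0.439, 0.326, 0.0752]
tcp_rot: [0.921, -0.388, 0.0, -0.001]
force: [-0.1, -0.3, -1.4]
grip_width: 0.171
t 20.02 p [0.439  0.326  0.0752] phi -0.798 g 0.171 F [-0.1 -0.3 -1.4] q [ 0.54  0.08  1.77 -0.    1.29  1.34]
shift cm [43.01 18.48  0.  ] rot [-2.000e-03  1.000e-03  1.047e+00]
```

```bash
python3 -m jog '[5,2.2,0,0,0,0.12,10,4.4,0,0,0,0.24,15,6.5,0,0,0,0.4,20,8.6,0,0,0,0.55,25,10.7,0,0,0,0.7]'
python3 go.py .607 -.111 .075 -1.845
```

```text
time: 20.65
eef_pos: [0.5353, 0.0702, 0.0723]
tcp_rot: [0.731, -0.683, -0.001, 0.001]
force: [-0.0, 0.4, -0.8]
grip_width: 0.169
t 20.65 p [0.5353 0.0702 0.0723] phi -1.503 g 0.169 F [-0.   0.4 -0.8] q [0.04 0.07 1.79 0.   1.29 1.54]
shift cm [18.57 -5.92 -0.29] rot [ 0.003 -0.     0.342]
```

```bash
python3 -m jog '[4.6,-1.5,0,0,0,0.08,9.2,-3,0,0,0,0.17,13.8,-4.4,0,0,0,0.25,18.6,-5.9,-0.3,0,0,0.342,18.6,-5.9,-0.3,0,0,0.342]'
python3 -m jog '[0,0,1,0,0,0,0,0,3,0,0,0,0,0,5,0,0,0,0,0,5,0,0,0,0,0,5,0,0,0]'
python3 go.py .607 -.111 -.0067 -1.845
```

```text
time: 21.28
eef_pos: [0.6083, -0.1124, 0.0754]
tcp_rot: [-0.604, 0.797, 0.001, -0.001]
force: [0.1, 0.4, -0.7]
grip_width: 0.169
time: 21.9
eef_pos: [0.6087, -0.1089, 0.0274]
tcp_rot: [-0.606, 0.795, 0.0, -0.0]
force: [1.2, 0.1, -0.5]
grip_width: 0.167
t 21.9 p [ 0.6087 -0.1089  0.0274] phi -1.839 g 0.167 F [ 1.2  0.1 -0.5] q [-0.26  0.32  1.59 -0.    1.23  1.58]
shift cm [0.25 0.11 3.41] rot [ 0.    -0.     0.006]
```

Run:
```python
from h import *
from plant import eyes
c=eyes.get_image('scene'); im=c['image']
u=proj(c,np.array([[.6085,-.109,.0628]]))[0].astype(int);print(u)
x0,y0=u-[50,50]
q=proj(c,np.c_[np.vstack([circ(-.035,0,.017),circ(.035,0,.017)])@np.array([[np.cos(-.268),np.sin(-.268)],[-np.sin(-.268),np.cos(-.268)]])+[.6087,-.1089],np.full(80,.0628)])
o=cv2.resize(im[y0:y0+100,x0:x0+100],(600,600),interpolation=cv2.INTER_CUBIC)
for a in q: cv2.circle(o,tuple(((a-[x0,y0]+.5)*6).astype(int)),2,(0,0,255),-1)
cv2.imwrite('pics/h1.png',o)
```

```text
[223 203]
```

View pics/h1.png

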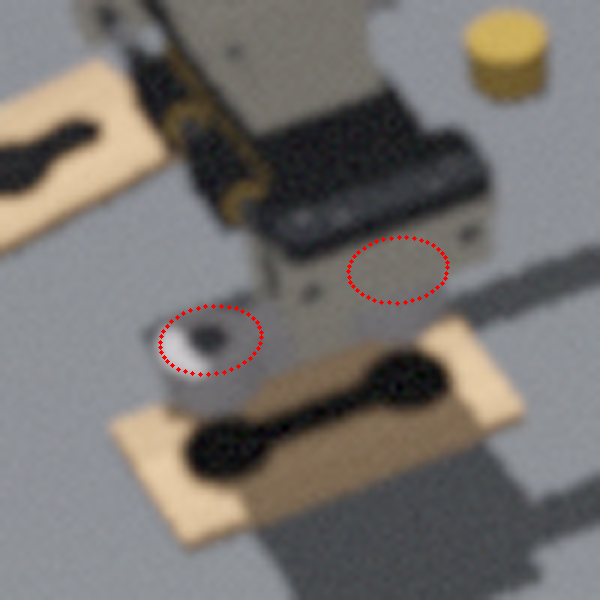

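The overlay of the expected pose matches the held link, so I lower it.

```bash
python3 -m jog '[0.2,0.1,1,0,0,0.006,0.25,0.1,2,0,0,0.006,0.25,0.1,3,0,0,0.006,0.25,0.1,3.3,0,0,0.006,0.25,0.1,3.3,0,0,0.006]'
python3 go.py .607 -.111 -.007 -1.845
```

```text
time: 22.58
eef_pos: [0.6068, -0.1113, -0.0059]
tcp_rot: [-0.603, 0.797, 0.0, -0.0]
force: [-0.9, 0.7, -0.3]
grip_width: 0.174
t 22.57 p [ 0.6068 -0.1113 -0.0059] phi -1.846 g 0.174 F [-0.9  0.7 -0.3] q [-0.26  0.36  1.61 -0.    1.17  1.58]
shift cm [-0.04 -0.01  0.11] rot [ 0.001 -0.    -0.001]
```

```bash
python3 -m jog '[0,0,0.1,0,0,0,0,0,0.1,0,0,0,0,0,0.1,0,0,0,0,0,0.1,0,0,0,0,0,0.1,0,0,0]'
python3 -m jog '[0,0,0,0,0,0,0,0,0,0,0,0,0,0,0,0,0,0,0,0,0,0,0,0,0,0,0,0,0,0]' 4
python3 -m jog '[0,0,-1,0,0,0,0,0,-3,0,0,0,0,0,-6,0,0,0,0,0,-8,0,0,0,0,0,-8,0,0,0]' 6
python3 go.py .432 -.0903 .055 -1.145
```

```text
time: 23.2
eef_pos: [0.6072, -0.1114, -0.0064]
tcp_rot: [-0.603, 0.797, -0.0, 0.0]
force: [0.0, -0.1, -1.3]
grip_width: 0.167
time: 23.82
eef_pos: [0.6072, -0.1114, -0.0064]
tcp_rot: [-0.603, 0.797, -0.0, 0.0]
force: [0.7, 0.4, 0.7]
grip_width: 0.433
time: 24.45
eef_pos: [0.6093, -0.112, 0.0768]
tcp_rot: [-0.603, 0.797, -0.002, 0.002]
force: [0.7, 0.2, -0.6]
grip_width: 0.646
t 24.45 p [ 0.6093 -0.112   0.0768] phi -1.846 g 0.646 F [ 0.7  0.2 -0.6] q [-0.26  0.26  1.56  0.    1.31  1.58]
shift cm [ 2.73 17.66  2.09] rot [-0.005 -0.002 -0.701]
```

```bash
python3 -m jog '[0.7,4.4,0,0,0,-0.15,1.4,8.8,0,0,0,-0.32,2,13.2,1,0,0,-0.5,2.7,17.6,2.1,0,0,-0.7,2.7,17.6,2.1,0,0,-0.7]'
python3 go.py .432 -.0903 -.0165 -1.145
python3 - <<'E'
from h import *
from plant import eyes
c=eyes.get_image('scene'); cv2.imwrite('pics/k1.png',cv2.resize(c['image'][140:260,140:340],(800,480)))
E
```

```text
time: 25.08
eef_pos: [0.425, -0.088, 0.0489]
tcp_rot: [0.841, -0.541, -0.003, 0.001]
force: [-0.0, 0.1, 0.5]
grip_width: 0.648
t 25.07 p [ 0.425  -0.088   0.0489] phi -1.144 g 0.648 F [-0.   0.1  0.5] q [-0.32 -0.2   2.09 -0.    1.26  0.82]
shift cm [ 0.53 -0.57  6.53] rot [0.005 0.005 0.001]
```

View pics/k1.png

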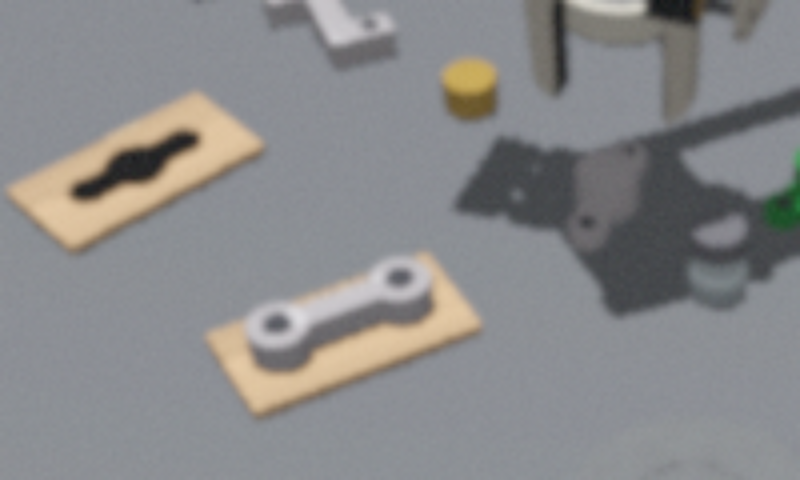

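The link lies squarely on its outline pad, and the gripper is above the flange. I descend.

```bash
python3 -m jog '[0,0,1.5,0,0,0,0,0,3,0,0,0,0,0,4,0,0,0,0,0,4,0,0,0,0,0,4,0,0,0]'
python3 go.py .432 -.0903 -.0165 -1.145
```

```text
time: 25.75
eef_pos: [0.4307, -0.0896, 0.0127]
tcp_rot: [0.84, -0.542, -0.0, 0.0]
force: [-0.3, 0.1, -0.7]
grip_width: 0.644
t 25.75 p [ 0.4307 -0.0896  0.0127] phi -1.146 g 0.644 F [-0.3  0.1 -0.7] q [-0.32 -0.13  2.1  -0.    1.17  0.82]
shift cm [ 0.12 -0.09  2.92] rot [ 0.     0.    -0.001]
```

```bash
python3 -m jog '[0.1,-0.1,1,0,0,0,0.1,-0.1,2,0,0,0,0.1,-0.1,2.9,0,0,0,0.1,-0.1,2.9,0,0,0,0.1,-0.1,2.9,0,0,0]'
python3 -m jog '[0,0,0,0,0,0,0,0,0,0,0,0,0,0,0,0,0,0,0,0,0,0,0,0,0,0,0,0,0,0]' 2
python3 -m jog '[0,0,0,0,0,0,0,0,-1,0,0,0,0,0,-4,0,0,0,0,0,-8,0,0,0,0,0,-8,0,0,0]'
python3 go.py .6025 -.2973 .065 -1.623
```

```text
time: 26.38
eef_pos: [0.4318, -0.09, -0.0164]
tcp_rot: [0.84, -0.542, -0.0, 0.0]
force: [-0.2, -0.0, 0.8]
grip_width: 0.644
time: 27.0
eef_pos: [0.4319, -0.0901, -0.0162]
tcp_rot: [0.84, -0.542, 0.0, -0.0]
force: [-0.2, -0.1, 2.2]
grip_width: 0.381
time: 27.62
eef_pos: [0.4346, -0.091, 0.0675]
tcp_rot: [0.84, -0.542, 0.003, -0.001]
force: [0.5, 0.2, -0.6]
grip_width: 0.382
t 27.62 p [ 0.4346 -0.091   0.0675] phi -1.146 g 0.382 F [ 0.5  0.2 -0.6] q [-0.32 -0.21  2.06 -0.    1.28  0.82]
shift cm [25.71 -6.8   0.4 ] rot [-0.006 -0.003  0.477]
```

Flange gripped (35.5 mm). I carry it to its pad.

```bash
python3 -m jog '[5,-1.3,0,0,0,0.09,10,-2.6,0,0,0,0.19,15,-4,0,0,0,0.28,20,-5.3,0,0,0,0.38,25.7,-6.8,0.4,0,0,0.477]'
python3 -m jog '[0,0,1,0,0,0,0,0,2,0,0,0,0,0,3,0,0,0,0,0,4,0,0,0,0,0,4,0,0,0]'
python3 go.py .6025 -.2973 -.0075 -1.623
python3 - <<'E'
from h import *
from plant import eyes,monitor
c=eyes.get_image('scene'); im=c['image']; p=monitor.sense()['eef_pos']; z=p[2]+.0162; yaw=-.052
cs,sn=np.cos(yaw),np.sin(yaw)
P=np.vstack([np.c_[circ(0,0,.018),np.full(40,z+.026)],np.c_[circ(-.032,0,.011),np.full(40,z+.0117)],np.c_[circ(.032,0,.011),np.full(40,z+.0117)]])
P[:,:2]=P[:,:2]@np.array([[cs,sn],[-sn,cs]])+p[:2]; q=proj(c,P); x0,y0=q.mean(0).astype(int)-50
o=cv2.resize(im[y0:y0+100,x0:x0+100],(600,600),interpolation=cv2.INTER_CUBIC)
for a in q: cv2.circle(o,tuple(((a-[x0,y0]+.5)*6).astype(int)),2,(0,0,255),-1)
cv2.imwrite('pics/h2.png',o)
E
```

```text
time: 28.25
eef_pos: [0.6002, -0.2971, 0.0585]
tcp_rot: [-0.687, 0.726, 0.001, -0.0]
force: [-0.2, 0.0, -0.7]
grip_width: 0.377
time: 28.88
eef_pos: [0.5987, -0.2952, 0.0187]
tcp_rot: [-0.689, 0.725, 0.001, -0.0]
force: [-0.4, 0.8, -0.9]
grip_width: 0.382
t 28.88 p [ 0.5987 -0.2952  0.0187] phi -1.622 g 0.382 F [-0.4  0.8 -0.9] q [-0.53  0.45  1.44  0.    1.25  1.09]
shift cm [ 0.19 -0.39  2.62] rot [0.001 0.001 0.001]
```

View pics/h2.png

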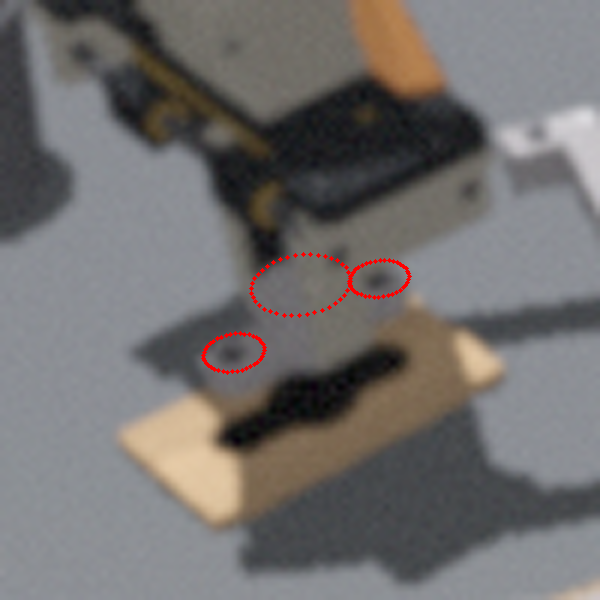

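The overlay matches again (holes centred in the rings). I lower and release.

```bash
python3 -m jog '[0.2,-0.4,0.5,0,0,0,0.2,-0.4,1.2,0,0,0,0.2,-0.4,2,0,0,0,0.2,-0.4,2.5,0,0,0,0.2,-0.4,2.5,0,0,0]'
python3 go.py .6025 -.2973 -.008 -1.623
```

```text
time: 29.55
eef_pos: [0.6029, -0.298, -0.0065]
tcp_rot: [-0.688, 0.725, 0.001, -0.0]
force: [-0.9, -0.6, -0.5]
grip_width: 0.38
t 29.55 p [ 0.6029 -0.298  -0.0065] phi -1.623 g 0.38 F [-0.9 -0.6 -0.5] q [-0.54  0.49  1.44 -0.    1.21  1.09]
shift cm [-0.07  0.04  0.15] rot [0.001 0.001 0.   ]
```

```bash
python3 -m jog '[-0.05,0.05,0.1,0,0,0,-0.05,0.05,0.12,0,0,0,-0.05,0.05,0.12,0,0,0,-0.05,0.05,0.12,0,0,0,-0.05,0.05,0.12,0,0,0]'
python3 -m jog '[0,0,0,0,0,0,0,0,0,0,0,0,0,0,0,0,0,0,0,0,0,0,0,0,0,0,0,0,0,0]' 6
python3 -m jog '[0,0,-1,0,0,0,0,0,-3,0,0,0,0,0,-6,0,0,0,0,0,-9,0,0,0,0,0,-9,0,0,0]' 6
python3 go.py .4281 .1117 .08 .711
```

```text
time: 30.18
eef_pos: [0.6031, -0.2979, -0.0066]
tcp_rot: [-0.688, 0.725, -0.0, 0.0]
force: [-0.1, 0.3, -0.4]
grip_width: 0.378
time: 30.8
eef_pos: [0.603, -0.2979, -0.0067]
tcp_rot: [-0.688, 0.725, -0.0, -0.0]
force: [-0.4, 0.0, -0.1]
grip_width: 0.645
time: 31.42
eef_pos: [0.6059, -0.2995, 0.0891]
tcp_rot: [-0.688, 0.725, -0.004, 0.001]
force: [-0.3, -0.2, -0.1]
grip_width: 0.646
t 31.43 p [ 0.6059 -0.2995  0.0891] phi -1.623 g 0.646 F [-0.3 -0.2 -0.1] q [-0.53  0.39  1.38  0.    1.36  1.09]
shift cm [-40.14  19.91   0.6 ] rot [ 1.000e-03 -1.100e-02 -2.334e+00]
```

```bash
python3 -m jog '[-4,2,0,0,0,-0.18,-8,4,0,0,0,-0.36,-12,6,0,0,0,-0.54,-16,8,0,0,0,-0.72,-20,10,0,0,0,-0.9]'
python3 go.py .4281 .1117 .08 .711
```

```text
time: 32.05
eef_pos: [0.5126, -0.0916, 0.083]
tcp_rot: [0.936, -0.351, -0.0, -0.0]
force: [0.1, 0.8, 0.7]
grip_width: 0.644
t 32.05 p [ 0.5126 -0.0916  0.083 ] phi -0.717 g 0.644 F [0.1 0.8 0.7] q [-0.28  0.    1.84  0.    1.3   0.44]
shift cm [-19.73  -9.77   0.31] rot [-0.     0.    -1.428]
```

```bash
python3 -m jog '[-4,-2,0,0,0,-0.18,-8,-4,0,0,0,-0.36,-12,-6,0,0,0,-0.54,-16,-8,0,0,0,-0.72,-19.7,-9.8,0.3,0,0,-0.9]'
python3 go.py .4281 .1117 .08 .711
```

```text
time: 32.67
eef_pos: [0.43, 0.1122, 0.0804]
tcp_rot: [0.996, 0.091, 0.0, -0.0]
force: [0.0, 0.4, -0.3]
grip_width: 0.646
t 32.67 p [0.43   0.1122 0.0804] phi 0.183 g 0.646 F [ 0.   0.4 -0.3] q [ 0.14 -0.21  2.04  0.    1.31 -0.04]
shift cm [-0.2   0.01  0.04] rot [ 0.    -0.001 -0.528]
```

```bash
python3 -m jog '[0,0,0,0,0,-0.18,0,0,2,0,0,-0.36,0,0,4,0,0,-0.53,0,0,6,0,0,-0.53,0,0,6,0,0,-0.53]'
python3 go.py .4281 .1117 -.0165 .715
python3 - <<'E'
from h import *
from plant import eyes
c=eyes.get_image('scene'); cv2.imwrite('pics/k2.png',cv2.resize(c['image'][130:290,140:400],(780,480)))
E
```

```text
time: 33.3
eef_pos: [0.4288, 0.1106, 0.0186]
tcp_rot: [0.938, 0.346, -0.002, -0.0]
force: [-0.1, 0.2, 0.3]
grip_width: 0.646
t 33.3 p [0.4288 0.1106 0.0186] phi 0.707 g 0.646 F [-0.1  0.2  0.3] q [ 0.14 -0.13  2.09 -0.    1.19 -0.57]
shift cm [ 0.03 -0.12  3.51] rot [-0.002  0.003 -0.008]
```

View pics/k2.png

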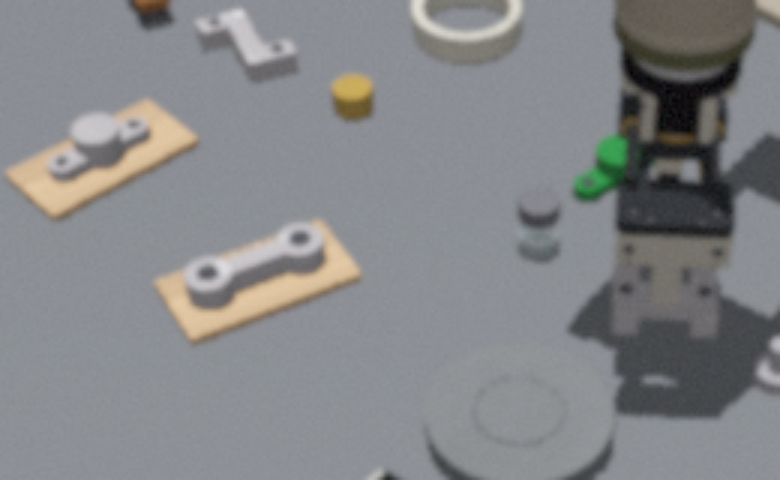

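The flange is on its pad, and the fingers are centred on the I's web. I descend and grip.

```bash
python3 -m jog '[0,0,1,0,0,-0.006,0,0,2,0,0,-0.006,0,-0.05,3,0,0,-0.006,0,-0.05,3.4,0,0,-0.006,0,-0.05,3.4,0,0,-0.006]'
python3 -m jog '[0,0,0,0,0,0,0,0,0,0,0,0,0,0,0,0,0,0,0,0,0,0,0,0,0,0,0,0,0,0]' 0.5
python3 -m jog '[0,0,0,0,0,0,0,0,-1,0,0,0,0,0,-4,0,0,0,0,0,-8,0,0,0,0,0,-8,0,0,0]'
python3 go.py .5795 .1177 .055 .711
```

```text
time: 33.98
eef_pos: [0.43, 0.1113, -0.0141]
tcp_rot: [0.937, 0.349, -0.0, -0.0]
force: [0.1, -0.1, 0.6]
grip_width: 0.646
time: 34.6
eef_pos: [0.4304, 0.1113, -0.0136]
tcp_rot: [0.937, 0.349, 0.0, 0.0]
force: [-0.5, -0.2, 0.7]
grip_width: 0.191
time: 35.22
eef_pos: [0.4335, 0.1118, 0.0705]
tcp_rot: [0.937, 0.349, 0.003, 0.001]
force: [-0.2, 0.6, -1.8]
grip_width: 0.191
t 35.23 p [0.4335 0.1118 0.0705] phi 0.713 g 0.191 F [-0.2  0.6 -1.8] q [ 0.14 -0.2   2.05  0.    1.29 -0.58]
shift cm [11.42  9.09  1.65] rot [ 0.004 -0.006  0.002]
```

```bash
python3 go.py .5807 .1163 .06 .713; python3 -m jog '[3,2.3,0,0,0,0,6,4.6,0,0,0,0,9,6.9,0,0,0,0,11.4,9.1,1,0,0,0,11.4,9.1,1,0,0,0]'
python3 -m jog '[0,0,1,0,0,0,0,0,2,0,0,0,0,0,2.5,0,0,0,0,0,2.5,0,0,0,0,0,2.5,0,0,0]'
python3 go.py .5807 .1163 .009 .713
```

```text
t 35.23 p [0.4335 0.1118 0.0705] phi 0.713 g 0.191 F [-0.2  0.6 -1.8] q [ 0.14 -0.2   2.05  0.    1.29 -0.58]
shift cm [11.42  9.28  1.15] rot [ 0.004 -0.006  0.   ]
time: 35.85
eef_pos: [0.5762, 0.1166, 0.054]
tcp_rot: [0.937, 0.349, -0.001, -0.0]
force: [-1.0, 0.6, -1.1]
grip_width: 0.19
time: 36.48
eef_pos: [0.5764, 0.1171, 0.0318]
tcp_rot: [0.937, 0.349, 0.0, 0.0]
force: [0.5, 0.1, -0.4]
grip_width: 0.189
t 36.48 p [0.5764 0.1171 0.0318] phi 0.713 g 0.189 F [ 0.5  0.1 -0.4] q [ 0.11  0.24  1.68  0.    1.22 -0.6 ]
shift cm [0.27 0.34 2.28] rot [ 0.    -0.001  0.   ]
```

```bash
python3 -m jog '[0.27,0.34,0.5,0,0,0,0.27,0.34,1,0,0,0,0.27,0.34,1.6,0,0,0,0.27,0.34,2.1,0,0,0,0.27,0.34,2.15,0,0,0]'
python3 go.py .5807 .1163 .009 .713
python3 -m jog '[0,0,0,0,0,0,0,0,0.1,0,0,0,0,0,0.1,0,0,0,0,0,0.1,0,0,0,0,0,0.1,0,0,0]'
```

```text
time: 37.1
eef_pos: [0.5798, 0.1162, 0.009]
tcp_rot: [0.937, 0.349, -0.001, -0.0]
force: [0.1, 0.1, -0.6]
grip_width: 0.192
t 37.1 p [0.5798 0.1162 0.009 ] phi 0.713 g 0.192 F [ 0.1  0.1 -0.6] q [ 0.11  0.28  1.68  0.    1.19 -0.6 ]
shift cm [0.07 0.05 0.  ] rot [-0.001  0.001  0.   ]
time: 37.72
eef_pos: [0.5805, 0.1162, 0.0089]
tcp_rot: [0.937, 0.349, 0.0, 0.0]
force: [-0.6, 0.1, -0.5]
grip_width: 0.192
```

```bash
python3 -m jog '[0,0,0,0,0,0,0,0,0,0,0,0,0,0,0,0,0,0,0,0,0,0,0,0,0,0,0,0,0,0]' 5
python3 -m jog '[0,0,-1,0,0,0,0,0,-3,0,0,0,0,0,-6,0,0,0,0,0,-8,0,0,0,0,0,-8,0,0,0]' 6
python3 go.py .4392 -.3226 .08 -.403
```

```text
time: 38.35
eef_pos: [0.5804, 0.1162, 0.0088]
tcp_rot: [0.937, 0.349, -0.0, -0.0]
force: [-0.4, 0.4, -0.2]
grip_width: 0.533
time: 38.98
eef_pos: [0.5825, 0.1164, 0.092]
tcp_rot: [0.937, 0.349, 0.003, 0.001]
force: [0.2, -0.4, 0.3]
grip_width: 0.645
t 38.98 p [0.5825 0.1164 0.092 ] phi 0.713 g 0.645 F [ 0.2 -0.4  0.3] q [ 0.11  0.18  1.63  0.    1.33 -0.6 ]
shift cm [-39.56  23.83   1.1 ] rot [ 0.    -0.005  1.116]
```

```bash
python3 -m jog '[-5,3,0,0,0,0.14,-10,6,0,0,0,0.28,-15,9,0,0,0,0.42,-20,12,0,0,0,0.56,-25,15,0,0,0,0.7]'
python3 go.py .4392 -.3226 .08 -.403
```

```text
time: 39.6
eef_pos: [0.488, -0.1621, 0.0878]
tcp_rot: [1.0, 0.004, -0.001, -0.0]
force: [0.0, -0.4, 0.3]
grip_width: 0.644
t 39.6 p [ 0.488  -0.1621  0.0878] phi 0.009 g 0.644 F [ 0.  -0.4  0.3] q [-0.42 -0.02  1.85  0.    1.31 -0.43]
shift cm [-5.02 16.01  0.78] rot [-0.     0.001  0.412]
```

```bash
python3 -m jog '[-1.5,4.8,0,0,0,0.13,-3,9.6,1,0,0,0.26,-4.5,14.3,3,0,0,0.412,-5,16,5,0,0,0.412,-5,16,6,0,0,0.412]'
python3 go.py .4392 -.3226 -.0165 -.403
python3 - <<'E'
from h import *
from plant import eyes
c=eyes.get_image('scene'); cv2.imwrite('pics/k3.png',cv2.resize(c['image'][80:320,140:400],(650,600)))
E
```

```text
time: 40.22
eef_pos: [0.4398, -0.3214, 0.0265]
tcp_rot: [0.98, -0.199, -0.001, -0.001]
force: [0.1, 0.5, -0.0]
grip_width: 0.641
t 40.23 p [ 0.4398 -0.3214  0.0265] phi -0.401 g 0.641 F [ 0.1  0.5 -0. ] q [-0.73  0.14  1.81 -0.    1.2  -0.32]
shift cm [0.01 0.13 4.3 ] rot [-0.001  0.003  0.002]
```

View pics/k3.png

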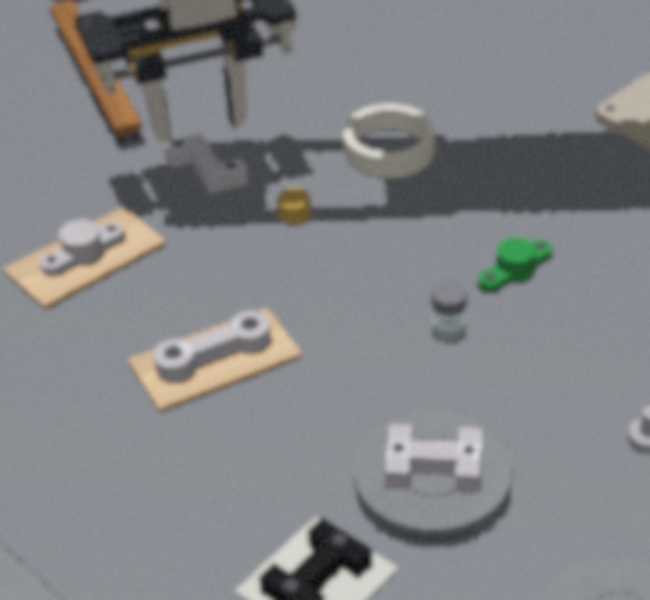

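The I-bar is on its stand and the fingers straddle the Z. I descend and grip.

```bash
python3 -m jog '[0,0.1,1,0,0,0,0,0.1,2,0,0,0,0,0.1,3,0,0,0,0,0.1,4,0,0,0,0,0.1,4.2,0,0,0]'
python3 -m jog '[0,0,0,0,0,0,0,0,0,0,0,0,0,0,0,0,0,0,0,0,0,0,0,0,0,0,0,0,0,0]' 0.5
python3 -m jog '[0,0,0,0,0,0,0,0,-1,0,0,0,0,0,-4,0,0,0,0,0,-8,0,0,0,0,0,-9,0,0,0]'
python3 go.py .594 .3178 .075 -.403
```

```text
time: 40.9
eef_pos: [0.4406, -0.3217, -0.0142]
tcp_rot: [0.98, -0.198, -0.001, -0.0]
force: [-0.0, 0.5, -0.1]
grip_width: 0.643
time: 41.52
eef_pos: [0.4412, -0.3224, -0.013]
tcp_rot: [0.98, -0.198, 0.0, 0.0]
force: [-0.9, 0.3, 0.2]
grip_width: 0.191
time: 42.15
eef_pos: [0.443, -0.3239, 0.0805]
tcp_rot: [0.98, -0.198, 0.002, 0.001]
force: [0.5, -0.4, -1.1]
grip_width: 0.192
t 42.15 p [ 0.443  -0.3239  0.0805] phi -0.399 g 0.192 F [ 0.5 -0.4 -1.1] q [-0.72  0.07  1.77  0.    1.29 -0.33]
shift cm [-11.01 -64.99   0.38] rot [ 0.002 -0.005  0.004]
```

Z gripped (17.9 mm). I carry it to its stand.

```bash
python3 -m jog '[-1,-5.5,0,0,0,0,-2,-11,0,0,0,0,-3,-16.5,0,0,0,0,-4,-22,0,0,0,0,-5,-27.5,0,0,0,0]'
python3 go.py .5944 .3187 .075 -.403
```

```text
time: 42.78
eef_pos: [0.5016, -0.0477, 0.0761]
tcp_rot: [0.98, -0.198, -0.0, -0.0]
force: [0.8, -0.0, -1.5]
grip_width: 0.191
t 42.77 p [ 0.5016 -0.0477  0.0761] phi -0.399 g 0.191 F [ 0.8 -0.  -1.5] q [-0.2  -0.04  1.89  0.    1.29  0.2 ]
shift cm [ -5.69 -37.36   0.11] rot [0.    0.001 0.004]
```

```bash
python3 -m jog '[-1,-5.5,0,0,0,0,-2,-11,0,0,0,0,-3,-16.5,0,0,0,0,-4,-22,0,0,0,0,-5,-27.5,0,0,0,0]'
python3 go.py .5944 .3187 .06 -.403
```

```text
time: 43.4
eef_pos: [0.5623, 0.225, 0.0759]
tcp_rot: [0.98, -0.198, -0.0, 0.0]
force: [1.3, -0.8, -0.8]
grip_width: 0.19
t 43.4 p [0.5623 0.225  0.0759] phi -0.399 g 0.19 F [ 1.3 -0.8 -0.8] q [ 0.3   0.23  1.6  -0.    1.31  0.7 ]
shift cm [-0.68 -9.88  1.58] rot [0.001 0.001 0.004]
```

```bash
python3 -m jog '[-0.3,-4,0,0,0,0,-0.5,-7.5,0,0,0,0,-0.7,-9.9,1,0,0,0,-0.7,-9.9,2.5,0,0,0,-0.7,-9.9,4,0,0,0]'
python3 -m jog '[0,0,0,0,0,0,0,0,0,0,0,0,0,0,0,0,0,0,0,0,0,0,0,0,0,0,0,0,0,0]'
python3 go.py .5944 .3187 .0095 -.403
```

```text
time: 44.02
eef_pos: [0.5938, 0.3164, 0.0348]
tcp_rot: [0.98, -0.198, -0.001, 0.001]
force: [0.3, -0.2, -1.1]
grip_width: 0.187
time: 44.65
eef_pos: [0.595, 0.3173, 0.0373]
tcp_rot: [0.98, -0.198, 0.0, -0.0]
force: [0.2, 0.1, -1.3]
grip_width: 0.191
t 44.65 p [0.595  0.3173 0.0373] phi -0.399 g 0.191 F [ 0.2  0.1 -1.3] q [0.41 0.44 1.41 0.   1.28 0.81]
shift cm [-0.11 -0.1   2.78] rot [-0.001 -0.     0.004]
```

```bash
python3 -m jog '[-0.1,-0.1,1,0,0,0,-0.1,-0.1,2,0,0,0,-0.1,-0.1,2.5,0,0,0,-0.1,-0.1,2.75,0,0,0,-0.1,-0.1,2.8,0,0,0]'
python3 -m jog '[0,0,0.05,0,0,0,0,0,0.05,0,0,0,0,0,0.05,0,0,0,0,0,0.05,0,0,0,0,0,0.05,0,0,0]'
```

```text
time: 45.28
eef_pos: [0.5943, 0.3186, 0.009]
tcp_rot: [0.98, -0.198, 0.0, -0.0]
force: [-2.3, -1.3, 2.2]
grip_width: 0.191
time: 45.9
eef_pos: [0.5944, 0.3187, 0.009]
tcp_rot: [0.98, -0.198, 0.0, -0.0]
force: [-2.2, -1.5, 5.6]
grip_width: 0.194
```

Contact felt. I release, lift, retreat out of the camera's way, and inspect.

```bash
python3 -m jog '[0,0,0,0,0,0,0,0,0,0,0,0,0,0,0,0,0,0,0,0,0,0,0,0,0,0,0,0,0,0]' 5
python3 -m jog '[0,0,-1,0,0,0,0,0,-3,0,0,0,0,0,-6,0,0,0,0,0,-10,0,0,0,0,0,-14,0,0,0]' 6
python3 go.py .40 .05 .2 -.399
```

```text
time: 46.52
eef_pos: [0.5941, 0.3186, 0.0083]
tcp_rot: [0.98, -0.198, -0.0, 0.0]
force: [0.1, -0.5, -0.6]
grip_width: 0.535
time: 47.15
eef_pos: [0.5945, 0.3187, 0.1516]
tcp_rot: [0.98, -0.198, 0.001, -0.001]
force: [0.3, -0.3, -0.3]
grip_width: 0.645
t 47.15 p [0.5945 0.3187 0.1516] phi -0.399 g 0.645 F [ 0.3 -0.3 -0.3] q [0.42 0.35 1.32 0.   1.47 0.82]
shift cm [-7.48 32.31 -4.89] rot [-0.001 -0.001  0.   ]
```

```bash
python3 -m jog '[-1.2,5.4,-1,0,0,0,-2.5,10.8,-2,0,0,0,-3.7,16,-3,0,0,0,-5,21.5,-4,0,0,0,-6.2,27,-5,0,0,0]'
python3 go.py .28 -.45 .2 -.8
```

```text
time: 47.78
eef_pos: [0.4315, 0.0927, 0.2006]
tcp_rot: [0.98, -0.198, 0.002, -0.0]
force: [0.2, -0.5, 0.5]
grip_width: 0.645
t 47.77 p [0.4315 0.0927 0.2006] phi -0.399 g 0.645 F [ 0.2 -0.5  0.5] q [ 0.1  -0.32  1.9  -0.    1.55  0.49]
shift cm [ 7.1 55.9  0. ] rot [-0.002 -0.003  0.401]
```

```bash
python3 -m jog '[0,5.5,0,0,0,0,0,11,0,0,0,0,0,16.5,0,0,0,0,0,22,0,0,0,0,0,27.5,0,0,0,0]'
python3 -m jog '[0.5,5.5,0,0,0,0,1,11,0,0,0,0,1.5,16.5,0,0,0,0,1.5,22,0,0,0,0,1.5,25,0,0,0,0]'
cat > chk.py <<'E'
from h import *
from plant import eyes
cams={n:eyes.get_image(n) for n in('top','scene')}
cv2.imwrite('pics/ftop.png',cams['top']['image']);cv2.imwrite('pics/fscene.png',cams['scene']['image'])
T={'link':(.607,-.111,-.274,.008),'flange':(.6025,-.2973,-.052,.008),'ibar2':(.5795,.1177,-.86,.022),'zbar':(.594,.3178,1.168,.022)}
for k,(x,y,t,z) in T.items():
    C=[cams['top'],cams['scene']]
    for c,nm in zip(C,('top','scene')):
        q=proj(c,np.array([[x,y,z+.02]]))[0].round().astype(int); b=(q[0]-27,q[1]-27,54,54)
        im=c['image']; g=im[b[1]:b[1]+54,b[0]:b[0]+54].min(2).astype(float)
        hi=np.percentile(g,97); lo=140 if 0 else np.percentile(g,40)
        mk=np.clip((g-lo-15)/(hi-lo-25),0,1)
        l,n=ndimage.label(mk>.5); 
        kk=1+np.argmax(np.bincount(l.ravel())[1:]); f=ndimage.binary_fill_holes(l==kk); mk*=ndimage.binary_dilation(l==kk); mk[f&~(l==kk)]=1
        cv2.imwrite(f'pics/mk_{k}_{nm}.png',np.hstack([cv2.resize(im[b[1]:b[1]+54,b[0]:b[0]+54],(300,300)),cv2.cvtColor(cv2.resize((mk*255).astype(np.uint8),(300,300)),cv2.COLOR_GRAY2BGR)]))
        p,f=fit([c],[mk],[b],k+'_t',(x,y,t),z); print(k,nm,'err mm',np.round((p[:2]-[x,y])*1000,1),'dyaw',round(p[2]-t,3),round(f,1))
E
python3 chk.py
```

```text
time: 48.4
eef_pos: [0.3248, -0.1612, 0.2004]
tcp_rot: [0.98, -0.198, 0.002, 0.001]
force: [0.3, -0.8, 1.2]
grip_width: 0.64
time: 49.02
eef_pos: [0.2407, -0.3982, 0.2002]
tcp_rot: [0.98, -0.199, 0.001, 0.001]
force: [-0.3, 0.3, -0.1]
grip_width: 0.645
link top err mm [ 1.  -1.4] dyaw 0.001 17.0
link scene err mm [ 0.7 -1.8] dyaw -0.002 7.7
flange top err mm [ 2.9 -2.4] dyaw 0.015 128.7
flange scene err mm [ 0.4 -2.9] dyaw -0.026 134.9
ibar2 top err mm [-0.7  0.1] dyaw 0.006 39.2
ibar2 scene err mm [-0.5 -0.7] dyaw -0.004 16.6
zbar top err mm [0.9 0.2] dyaw -0.006 69.0
zbar scene err mm [ 0.3 -0.6] dyaw -0.011 135.4
```

View pics/ftop.png

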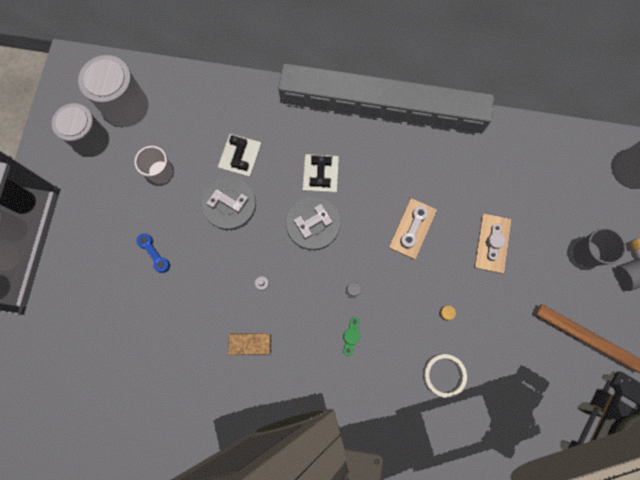

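View pics/fscene.png

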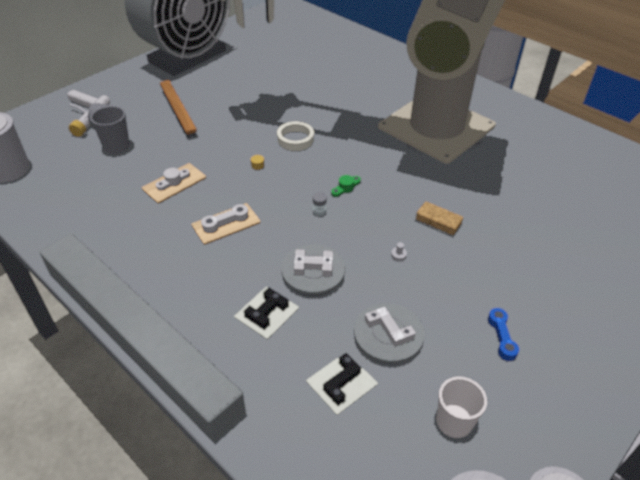

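All four parts are in place. The flange fit is contaminated by wood in the mask, so I check the pads closely with overlays at the exact pad pose.

Run:
```python
from h import *
from plant import eyes
cams=[eyes.get_image(n) for n in('top','scene')]
rows=[]
for k,(x,y,t,z) in {'link':(.607,-.111,-.274,.008),'flange':(.6025,-.2973,-.052,.008)}.items():
    r=[]
    for c in cams:
        q=proj(c,np.array([[x,y,z+.01]]))[0].round().astype(int); x0,y0=q-[33,25]
        o=cv2.resize(c['image'][y0:y0+50,x0:x0+66],(396,300),interpolation=cv2.INTER_CUBIC)
        for poly,a,b in S[k][:3] if k=='flange' else S[k][:2]:
            w=poly@np.array([[np.cos(t),np.sin(t)],[-np.sin(t),np.cos(t)]])+[x,y]
            for a in proj(c,np.c_[w,np.full(len(w),z+b)]): cv2.circle(o,tuple(((a-[x0,y0]+.5)*6).astype(int)),1,(0,0,255),-1)
        r.append(o)
    rows.append(np.hstack(r))
cv2.imwrite('pics/f2.png',np.vstack(rows))
```

```text
(no output)
```

View pics/f2.png

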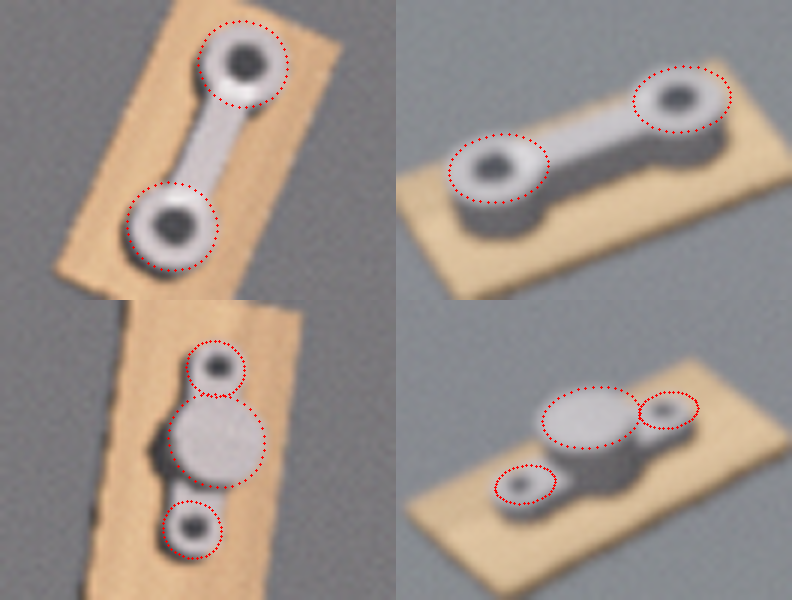

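The link and flange match the pad poses to about 1 mm in both views. The arm is clear, so I hand in.

```bash
python3 -c "
from plant import order,monitor
print(order.finish_job(), monitor.sense()['time'])"
```

```text
the job is handed in; nothing more can be done
the job is handed in; nothing more can be done
```

The job is handed in: all four parts are placed and let go, with the arm clear of everything. It was at about 49 s on the clock, well under the 115 s limit.

- **Missed grasp:** The first try at the link closed above it, because the reported TCP height was about 21 mm too low. I found this by pressing the closed fingers lightly on free bench (wrist force up to about 31 N). I corrected every height after that, and the part was not disturbed.
- **Link and flange:** Drawn at the pad poses, their outlines match to about 1 mm in both camera views. The link's fit gave about 2 mm off and almost no twist. The flange's numeric fit was poor because the wood got into its mask. It gave 3 to 4 mm off, but the overlay does not show that, and I relied on the overlay.
- **I and Z brackets:** Each is on the stand in front of its own black sample. The fits put them within about 1 mm of the stand centres, though the Z bracket's fit was loose.

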